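# Rebuild the spring pack of the specimen press

### The arm

A 7-joint arm with a two-finger parallel gripper is mounted at the origin on the work surface. World frame = base frame: x ahead of the robot, y to its left, z up, the work surface at z = 0. Lengths are in m, angles in degrees, forces in N, time in s.
With the tool pointing down it reaches from about 0.35 to 0.775 m from the base axis. Payload 3.1 kg.
Tool frame: the origin (TCP) lies at the very end of the fingers, on their centre line; the grasp point (between the pads) lies 19 mm behind it (grip_point_offset is the distance from the TCP to the grasp point, in m); z points along the fingers, y is the direction in which the jaws open and shut (so a half turn about z gives the same grasp; the last joint's range is limited). The gripper opens to 85 mm and grips with 20 to 120 N. Pads are 22 mm wide; open, the fingers measure 114 mm over their backs; the gripper's body (76 mm by 85 mm) begins 54 mm behind the grasp point. The pads swing forward as they close: fully open they stand 13 mm farther back than shut.
Start: joints at [-2.389, 17.813, 0.802, 86.603, -0.252, 75.585, -1.558], TCP at [0.55, 0, 0.196] pointing down, gripper open.
Joint ranges: [-154.91, 154.91], [-16.99, 109.72], [-72.82, 74.43], [7.12, 147.25], [-82.49, 262.49], [11.32, 116.49], [-174.64, 174.64]. Speed limits (degrees/s): [159.86, 159.86, 180, 180, 180, 180, 180].

### API

Orientations are given as [roll, pitch, yaw] about the fixed x, y, z axes, in that order (R = Rz(yaw) Ry(pitch) Rx(roll)).
In Python, from plant import read_state, camera, camera_params, hand_in, grip_point_offset gives the robot as it stands. The module is installed in compiled form; this text tells all that it offers.
- The arm moves only by the tool carry_out, never from a script. Its argument "steps" is a list of rows, each an object of numbers: "tx", "ty", "tz": the shift along the tool's x, y, z in cm; "wx", "wy", "wz": the turn, a rotation vector about the tool's x, y, z in rad. In form: [{"tx": .., "ty": .., "tz": .., "wx": .., "wy": .., "wz": ..}, ...]. A call has 1 to 5 rows; each row shifts and turns the commanded pose from where the row before left it, along the tool's axes as they then stand; what a row does not reach is not made up. A row lasts 1/10 s, in which the tool goes at most 50 mm and 8.59 degrees, less where a joint would pass 70% of its speed; a pose out of reach is approached as far as the arm can. A call is refused whole if a number of a shift passes 5 or a number of a turn 0.15, either way. A call with a gripper value outside its range is refused whole. "fingers" is the finger opening in cm, from 0 to 8.54, set as the call begins (left out, the last holds). The fingers move at their own pace and stop on an object; "newtons" is the grip in N (left out, the last holds). Time passes only in rows, so rows that do not move let the fingers close. It gives the time, the measured TCP pose, the force and the opening at its end, in the units of the state.
- read_state(): the state, without advancing time (a new reading comes with each control period).
- camera(name): name is "scene" or "side" or "wrist"; returns (picture, depth): 400x640x3 uint8, blue, green, red; 400x640 float32, m along the optical axis (not along the pixel's ray), 0 where there is no reading.
- camera_params(name): a dict with "fx", "fy", "cx", "cy" (pixels), "rvec" (rotation vector, rad) and "tvec" (3), from world to camera coordinates, as OpenCV has them; the wrist camera has in their place "mount" (4x4, takes a point from camera to tool coordinates, whose origin is the TCP and whose axes are the flange's). Camera axes: x right, y down, z forward; pixel columns grow to the right and rows downward; lengths in m; the calibration is good to about 2 mm. A picture is of the moment at which its call begins: read the wrist's pose just before it. camera_params takes no time and is no camera call.
- hand_in(): hands the job in, once; it reports no verdict.
The state is a dict: "time_s": time; "qpos": joint angles; "qd": joint speeds; "joint_torque": joint torques, N m; "ee_pos": TCP position; "ee_rot": TCP orientation; "ft_force": force on the tool from outside, world axes, zero at the start; "ft_torque": the same for the moment, N m; "grip_width": opening from 0.0 (shut) to 1.0 (fully open).
Only numpy, scipy, OpenCV 4.12 (cv2) and the standard library are available. Lean on these libraries where they do the work, as an engineer would, in place of code of your own. Each camera call takes 0.05 s, during which the arm holds its last target.

### The job

The arbor with the red collar on the specimen press already carries one cone washer: stack two of the four loose cone washers from the mat onto it so that the faces alternate, each washer lying the opposite way up to the one beneath it. Then swing the keeper bar fully shut over the arbor. Leave the two spare washers on the mat, the washer on the black-collared arbor and the two sample tubes where they are.

Things in the scene. Friction and masses are not known exactly. Their poses are not given: they have to be found in the camera images.
- washer_1: loose conical steel spring washer, flat on the mat, domed side up or cupped (yellow inside) side up. 52 outside, 12 high, hole 22. Its rim, a plain cylinder 52 across, is the 6 mm of height on the cupped side (lowest 6 when domed up, highest 6 when cupped up); the dome narrows to a crown about 35 across. 90 g. Origin on the axis at mid-height; z axis points out of the domed side
- washer_2: same as washer_1 (size, origin, axes). Of the four, two lie domed side up and two cupped side up; which lies where varies
- washer_3: same as washer_1 (size, origin, axes). Of the four, two lie domed side up and two cupped side up; which lies where varies
- washer_4: same as washer_1 (size, origin, axes). Of the four, two lie domed side up and two cupped side up; which lies where varies
- base_up: cone washer like washer_1 (same size, origin, axes), domed side up on one of the two arbors at the start; which arbor varies: on the red-collared one it is the bottom of the pack to build, on the black-collared one it is to be left alone
- base_down: cone washer like washer_1 (same size, origin, axes), cupped (yellow) side up on one of the two arbors at the start; which arbor varies: on the red-collared one it is the bottom of the pack to build, on the black-collared one it is to be left alone
- press: grey base plate of a small specimen press, fixed, 16 thick, with two steel arbors. Origin on the table under it; the plate reaches 60 either way along x and from -113 to 157 along y; z up. Red-collared arbor at y = 55, black-collared at y = -65, post of the keeper bar (radius 10) at y = 130, all at x = 0. Position and yaw vary
- red_seat (a point): on the axis of the arbor with the red collar, at the collar's top (20 above the table), where the bottom washer rests. Arbor 17 in diameter (2.5 clear all round inside a washer), its tapered tip 42 above this point; collar 64 across. Axes as the press's
- black_seat (a point): the same point of the other arbor, with the black collar, 120 from the red one
- keeper (a joint): angle of the keeper bar, rad: 0 = shut, against its stop, over the red-collared arbor; grows to 1.9 as it swings open about a vertical pivot, clockwise seen from above (to the press's -x side). Friction about 0.05 N m; it stays where it is left
- keeper_pivot (a point): on the keeper bar's vertical pivot, 71 above the table, 75 from the red-collared arbor. The aluminium bar is 18 wide and 10 thick, its underside 66 and its top 76 above the table (4 above the arbor tips)
- keeper_knob (a point): middle of the upright black knob near the bar's free end, 105 from the pivot: a round pin 14 in diameter, from 76 to 112 above the table; this point is 94 above it. Shut, the knob stands 30 beyond the arbor as seen from the pivot
- tube_1: upright sample tube with a white cap, 26 across, 52 high, on the mat in the middle of the four washers. Origin at the centre of its underside
- tube_2: upright sample tube with a white cap, 26 across, 52 high, on the table in front of the press. Origin at the centre of its underside
- mat: grey-green cutting mat, 320 by 370, 3 thick, fixed to the table. Origin at the centre of its underside
Not all that is in view belongs to the job. What is shaped like the washer_3 but purple is not meant.

How it is judged (in metres and radians):
On the way, in this order (a step that is already met when the one before it is completed fails the run):
1. a second washer lies on the red-collared arbor, the opposite way up to the bottom one, keeper still open (((horizontal distance between base_up and red_seat below 0.01 m and ((horizontal distance between washer_1 and red_seat below 0.005 m and z of washer_1 in the frame of red_seat between 0.015 and 0.021 m and angle between washer_1's own z axis and vertical above 3.0216 rad) or (horizontal distance between washer_2 and red_seat below 0.005 m and z of washer_2 in the frame of red_seat between 0.015 and 0.021 m and angle between washer_2's own z axis and vertical above 3.0216 rad) or (horizontal distance between washer_3 and red_seat below 0.005 m and z of washer_3 in the frame of red_seat between 0.015 and 0.021 m and angle between washer_3's own z axis and vertical above 3.0216 rad) or (horizontal distance between washer_4 and red_seat below 0.005 m and z of washer_4 in the frame of red_seat between 0.015 and 0.021 m and angle between washer_4's own z axis and vertical above 3.0216 rad))) or (horizontal distance between base_down and red_seat below 0.01 m and ((horizontal distance between washer_1 and red_seat below 0.005 m and z of washer_1 in the frame of red_seat between 0.015 and 0.021 m and angle between washer_1's own z axis and vertical below 0.12 rad) or (horizontal distance between washer_2 and red_seat below 0.005 m and z of washer_2 in the frame of red_seat between 0.015 and 0.021 m and angle between washer_2's own z axis and vertical below 0.12 rad) or (horizontal distance between washer_3 and red_seat below 0.005 m and z of washer_3 in the frame of red_seat between 0.015 and 0.021 m and angle between washer_3's own z axis and vertical below 0.12 rad) or (horizontal distance between washer_4 and red_seat below 0.005 m and z of washer_4 in the frame of red_seat between 0.015 and 0.021 m and angle between washer_4's own z axis and vertical below 0.12 rad)))) and value of joint keeper above 0.3 rad), for 0.2 s.
2. a third washer lies on top, the opposite way up to the second (((horizontal distance between base_up and red_seat below 0.01 m and ((horizontal distance between washer_1 and red_seat below 0.005 m and z of washer_1 in the frame of red_seat between 0.015 and 0.021 m and angle between washer_1's own z axis and vertical above 3.0216 rad) or (horizontal distance between washer_2 and red_seat below 0.005 m and z of washer_2 in the frame of red_seat between 0.015 and 0.021 m and angle between washer_2's own z axis and vertical above 3.0216 rad) or (horizontal distance between washer_3 and red_seat below 0.005 m and z of washer_3 in the frame of red_seat between 0.015 and 0.021 m and angle between washer_3's own z axis and vertical above 3.0216 rad) or (horizontal distance between washer_4 and red_seat below 0.005 m and z of washer_4 in the frame of red_seat between 0.015 and 0.021 m and angle between washer_4's own z axis and vertical above 3.0216 rad)) and ((horizontal distance between washer_1 and red_seat below 0.005 m and z of washer_1 in the frame of red_seat between 0.027 and 0.033 m and angle between washer_1's own z axis and vertical below 0.12 rad) or (horizontal distance between washer_2 and red_seat below 0.005 m and z of washer_2 in the frame of red_seat between 0.027 and 0.033 m and angle between washer_2's own z axis and vertical below 0.12 rad) or (horizontal distance between washer_3 and red_seat below 0.005 m and z of washer_3 in the frame of red_seat between 0.027 and 0.033 m and angle between washer_3's own z axis and vertical below 0.12 rad) or (horizontal distance between washer_4 and red_seat below 0.005 m and z of washer_4 in the frame of red_seat between 0.027 and 0.033 m and angle between washer_4's own z axis and vertical below 0.12 rad))) or (horizontal distance between base_down and red_seat below 0.01 m and ((horizontal distance between washer_1 and red_seat below 0.005 m and z of washer_1 in the frame of red_seat between 0.015 and 0.021 m and angle between washer_1's own z axis and vertical below 0.12 rad) or (horizontal distance between washer_2 and red_seat below 0.005 m and z of washer_2 in the frame of red_seat between 0.015 and 0.021 m and angle between washer_2's own z axis and vertical below 0.12 rad) or (horizontal distance between washer_3 and red_seat below 0.005 m and z of washer_3 in the frame of red_seat between 0.015 and 0.021 m and angle between washer_3's own z axis and vertical below 0.12 rad) or (horizontal distance between washer_4 and red_seat below 0.005 m and z of washer_4 in the frame of red_seat between 0.015 and 0.021 m and angle between washer_4's own z axis and vertical below 0.12 rad)) and ((horizontal distance between washer_1 and red_seat below 0.005 m and z of washer_1 in the frame of red_seat between 0.027 and 0.033 m and angle between washer_1's own z axis and vertical above 3.0216 rad) or (horizontal distance between washer_2 and red_seat below 0.005 m and z of washer_2 in the frame of red_seat between 0.027 and 0.033 m and angle between washer_2's own z axis and vertical above 3.0216 rad) or (horizontal distance between washer_3 and red_seat below 0.005 m and z of washer_3 in the frame of red_seat between 0.027 and 0.033 m and angle between washer_3's own z axis and vertical above 3.0216 rad) or (horizontal distance between washer_4 and red_seat below 0.005 m and z of washer_4 in the frame of red_seat between 0.027 and 0.033 m and angle between washer_4's own z axis and vertical above 3.0216 rad))))), for 0.2 s.
3. the keeper bar is shut (value of joint keeper below 0.05 rad), for 0.2 s.
At the end, for the whole second after the job is handed in: The red arbor carries its first washer and two from the mat, flat (0.12 rad), each the opposite way up to the one beneath, centred to 5 mm, seated to 3 mm; keeper under 0.05 rad; spare washers within 30 mm of their start; washers at rest (((horizontal distance between base_up and red_seat below 0.01 m and ((horizontal distance between washer_1 and red_seat below 0.005 m and z of washer_1 in the frame of red_seat between 0.015 and 0.021 m and angle between washer_1's own z axis and vertical above 3.0216 rad) or (horizontal distance between washer_2 and red_seat below 0.005 m and z of washer_2 in the frame of red_seat between 0.015 and 0.021 m and angle between washer_2's own z axis and vertical above 3.0216 rad) or (horizontal distance between washer_3 and red_seat below 0.005 m and z of washer_3 in the frame of red_seat between 0.015 and 0.021 m and angle between washer_3's own z axis and vertical above 3.0216 rad) or (horizontal distance between washer_4 and red_seat below 0.005 m and z of washer_4 in the frame of red_seat between 0.015 and 0.021 m and angle between washer_4's own z axis and vertical above 3.0216 rad)) and ((horizontal distance between washer_1 and red_seat below 0.005 m and z of washer_1 in the frame of red_seat between 0.027 and 0.033 m and angle between washer_1's own z axis and vertical below 0.12 rad) or (horizontal distance between washer_2 and red_seat below 0.005 m and z of washer_2 in the frame of red_seat between 0.027 and 0.033 m and angle between washer_2's own z axis and vertical below 0.12 rad) or (horizontal distance between washer_3 and red_seat below 0.005 m and z of washer_3 in the frame of red_seat between 0.027 and 0.033 m and angle between washer_3's own z axis and vertical below 0.12 rad) or (horizontal distance between washer_4 and red_seat below 0.005 m and z of washer_4 in the frame of red_seat between 0.027 and 0.033 m and angle between washer_4's own z axis and vertical below 0.12 rad))) or (horizontal distance between base_down and red_seat below 0.01 m and ((horizontal distance between washer_1 and red_seat below 0.005 m and z of washer_1 in the frame of red_seat between 0.015 and 0.021 m and angle between washer_1's own z axis and vertical below 0.12 rad) or (horizontal distance between washer_2 and red_seat below 0.005 m and z of washer_2 in the frame of red_seat between 0.015 and 0.021 m and angle between washer_2's own z axis and vertical below 0.12 rad) or (horizontal distance between washer_3 and red_seat below 0.005 m and z of washer_3 in the frame of red_seat between 0.015 and 0.021 m and angle between washer_3's own z axis and vertical below 0.12 rad) or (horizontal distance between washer_4 and red_seat below 0.005 m and z of washer_4 in the frame of red_seat between 0.015 and 0.021 m and angle between washer_4's own z axis and vertical below 0.12 rad)) and ((horizontal distance between washer_1 and red_seat below 0.005 m and z of washer_1 in the frame of red_seat between 0.027 and 0.033 m and angle between washer_1's own z axis and vertical above 3.0216 rad) or (horizontal distance between washer_2 and red_seat below 0.005 m and z of washer_2 in the frame of red_seat between 0.027 and 0.033 m and angle between washer_2's own z axis and vertical above 3.0216 rad) or (horizontal distance between washer_3 and red_seat below 0.005 m and z of washer_3 in the frame of red_seat between 0.027 and 0.033 m and angle between washer_3's own z axis and vertical above 3.0216 rad) or (horizontal distance between washer_4 and red_seat below 0.005 m and z of washer_4 in the frame of red_seat between 0.027 and 0.033 m and angle between washer_4's own z axis and vertical above 3.0216 rad)))) and value of joint keeper below 0.05 rad and ((horizontal distance between washer_1 and red_seat below 0.005 m and z of washer_1 in the frame of red_seat below 0.033 m) or distance of washer_1 from where it was at the start of the episode below 0.03 m) and ((horizontal distance between washer_2 and red_seat below 0.005 m and z of washer_2 in the frame of red_seat below 0.033 m) or distance of washer_2 from where it was at the start of the episode below 0.03 m) and ((horizontal distance between washer_3 and red_seat below 0.005 m and z of washer_3 in the frame of red_seat below 0.033 m) or distance of washer_3 from where it was at the start of the episode below 0.03 m) and ((horizontal distance between washer_4 and red_seat below 0.005 m and z of washer_4 in the frame of red_seat below 0.033 m) or distance of washer_4 from where it was at the start of the episode below 0.03 m) and linear speed of each of washer_1, washer_2, washer_3, washer_4 below 0.02 m/s); the robot touches nothing.
It fails at once if the washer on the black-collared arbor is lifted or shoved, or the bottom washer is lifted off (moved more than 15 mm) (distance of any of base_up, base_down from where it was at the start of the episode above 0.015 m).
It fails at once if a sample tube is shoved by more than 30 mm or tipped over (distance of any of tube_1, tube_2 from where it was at the start of the episode above 0.03 m or angle between any of tube_1, tube_2's own z axis and vertical above 0.5 rad).
It also fails if it takes over 64 s, if anything falls off the work surface, if the arm or the gripper's body presses on something with over 40 N, if the wrist force passes 120 N, or if a joint passes its speed limit or range.

## Working session

There is one attempt and no reset: what is moved stays moved. The work goes in short steps, Python scripts to look and compute and a tool call to move; the robot and the scene stay as the last step left them, time stands still between calls to the robot, and variables do not carry over. Pictures are saved under pics/ and viewed, and the job is handed in when it is done.

Besides the shell and the picture viewer there is one more tool, called after ">>>" in YAML: its name, and indented under it one key for each argument. carry_out: Moves the arm, as the interface text tells. Its arguments: {"type":"object","properties":{"steps":{"type":"array"},"fingers":{"type":"number"},"newtons":{"type":"number"}},"required":["steps"]}

```bash
mkdir -p pics; ls
python3 - <<'E'
from plant import *
import cv2
print(read_state()); print(grip_point_offset)
for n in ("scene","side","wrist"):
    p,d=camera(n); cv2.imwrite(f"pics/{n}0.png",p); 
    import numpy as np; np.save(f"pics/{n}0.npy",d); print(n,camera_params(n))
E
```

```text
pics
{'time_s': 0.0, 'qpos': array([-2.38837962, 17.86135535,  0.80182526, 86.69237502, -0.25100178,
       75.58253752, -1.55654378]), 'qd': array([-0.08818639, -0.01095002, -0.1065334 , -0.0171565 ,  0.08616615,
        0.08841765, -0.0483368 ]), 'joint_torque': array([-8.45983850e-04, -3.79911804e+01,  1.45537080e-01, -2.30588043e+01,
        1.22032766e-02,  1.37352623e-02,  4.05736500e-06]), 'ee_pos': array([ 5.49194357e-01, -8.48338314e-06,  1.94509424e-01]), 'ee_rot': array([-1.79865637e+02,  6.62689256e-03,  9.00055904e+01]), 'ft_force': array([-0.53800721,  0.21797221,  0.37653269]), 'ft_torque': array([-0.00036035, -0.00437372,  0.003626  ]), 'grip_width': 0.9991743257930331}
0.0187
scene {'fx': 405.1856735581306, 'fy': 405.1856735581306, 'cx': 323.11507713411396, 'cy': 196.88685710800218, 'rvec': array([ 1.86147162,  1.29845155, -0.69881885]), 'tvec': array([-0.11344196, -0.22193586,  1.45504842])}
side {'fx': 496.0471232932813, 'fy': 496.0471232932813, 'cx': 326.676502131801, 'cy': 198.68468406389943, 'rvec': array([ 2.2570968 , -0.17210536,  0.09111976]), 'tvec': array([-0.53525399,  0.06143895,  1.19974876])}
wrist {'fx': 309.1758149963678, 'fy': 309.1758149963678, 'cx': 315.5160848018461, 'cy': 198.27108872346426, 'mount': array([[ 5.09789031e-04, -9.44502448e-01, -3.28503981e-01,
         8.51848226e-02],
       [ 9.99999820e-01,  5.84966898e-04, -1.30024991e-04,
         3.93963110e-04],
       [ 3.14972877e-04, -3.28503856e-01,  9.44502577e-01,
        -1.77720899e-01],
       [ 0.00000000e+00,  0.00000000e+00,  0.00000000e+00,
         1.00000000e+00]])}
```

View pics/scene0.png

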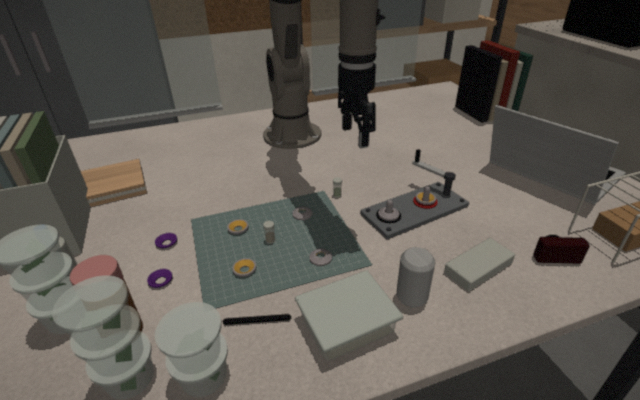

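View pics/side0.png

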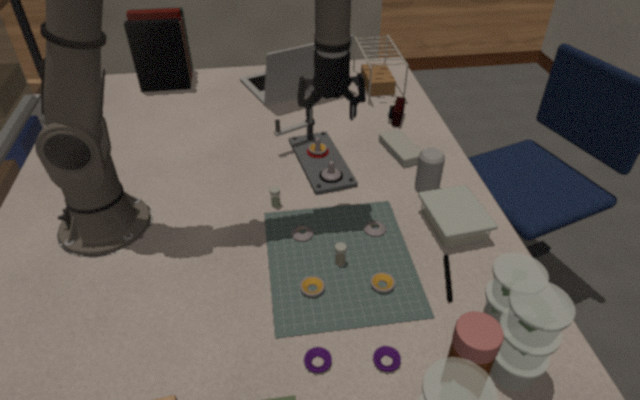

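View pics/wrist0.png

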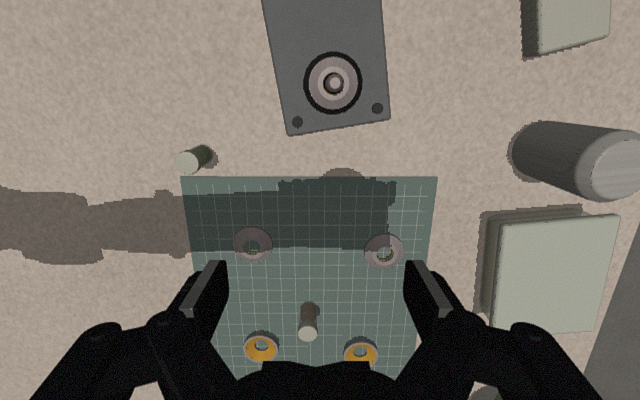

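```bash
cat > h.py <<'E'
import numpy as np, cv2
from plant import *
from scipy.spatial.transform import Rotation as R
def ext(name,st=None):
    "cam->world R,t"
    c=camera_params(name)
    K=(c['fx'],c['fy'],c['cx'],c['cy'])
    if name=='wrist':
        Rt=R.from_euler('xyz',st['ee_rot'],degrees=True).as_matrix(); M=c['mount']
        return K,Rt@M[:3,:3],Rt@M[:3,3]+st['ee_pos']
    Rw=cv2.Rodrigues(c['rvec'])[0]
    return K,Rw.T,-Rw.T@c['tvec']
def ray(name,uv,z,st=None):
    (fx,fy,cx,cy),Rc,t=ext(name,st)
    uv=np.atleast_2d(uv).astype(float)
    d=np.c_[(uv[:,0]-cx)/fx,(uv[:,1]-cy)/fy,np.ones(len(uv))]@Rc.T
    return t+d*((z-t[2])/d[:,2])[:,None]
def cloud(name,d,st=None):
    (fx,fy,cx,cy),Rc,t=ext(name,st)
    v,u=np.mgrid[:400,:640]
    return np.stack([(u-cx)/fx*d,(v-cy)/fy*d,d],-1)@Rc.T+t
def proj(name,P,st=None):
    (fx,fy,cx,cy),Rc,t=ext(name,st)
    p=(np.atleast_2d(P)-t)@Rc
    return np.c_[p[:,0]/p[:,2]*fx+cx,p[:,1]/p[:,2]*fy+cy]
E
python3 - <<'E'
from h import *
import pickle
st=read_state(); pickle.dump(st,open('st0.pkl','wb'))
w,dw=cv2.imread('pics/wrist0.png'),np.load('pics/wrist0.npy')
s,sd=cv2.imread('pics/scene0.png'),cv2.imread('pics/side0.png')
up=lambda im,k:cv2.resize(im,None,fx=k,fy=k,interpolation=cv2.INTER_CUBIC)
a=up(np.clip(s[130:250,340:500]*1.5,0,255).astype(np.uint8),4);b=up(np.clip(sd[100:210,260:380]*1.5,0,255).astype(np.uint8),4)
cv2.imwrite('pics/c1.png',a);cv2.imwrite('pics/c2.png',b)
cv2.imwrite('pics/c3.png',up(np.clip(w[210:390,200:440]*1.6,0,255).astype(np.uint8),3))
# approx positions
for n,uv in dict(d1=(252,243),d2=(384,250),c1=(261,347),c2=(361,352)).items(): print(n,ray('wrist',uv,.012,st))
for n,uv in dict(d1=(303,233),d2=(375,228),c1=(312,287),c2=(382,283)).items(): print(n,ray('side',uv,.012))
E
```

```text
d1 [[ 0.46682298 -0.10190463  0.012     ]]
d2 [[ 0.63915949 -0.11183215  0.012     ]]
c1 [[ 0.46866978 -0.27389965  0.012     ]]
c2 [[ 0.61741198 -0.28297931  0.012     ]]
d1 [[ 0.46762821 -0.11399052  0.012     ]]
d2 [[ 0.63878238 -0.12211059  0.012     ]]
c1 [[ 0.46683322 -0.27920229  0.012     ]]
c2 [[ 0.61441853 -0.29039479  0.012     ]]
```

View pics/c1.png

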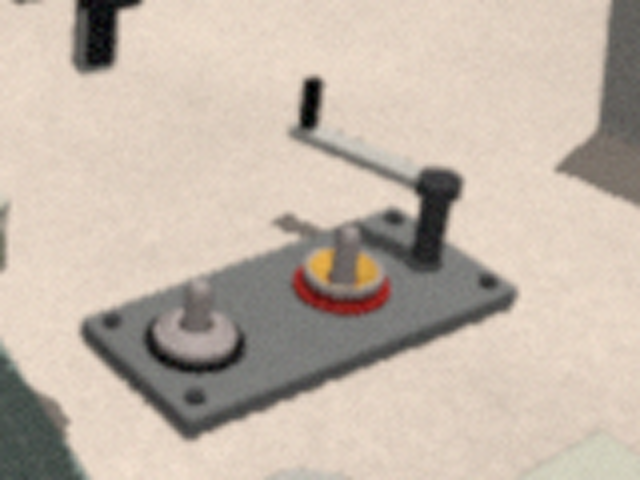

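View pics/c2.png

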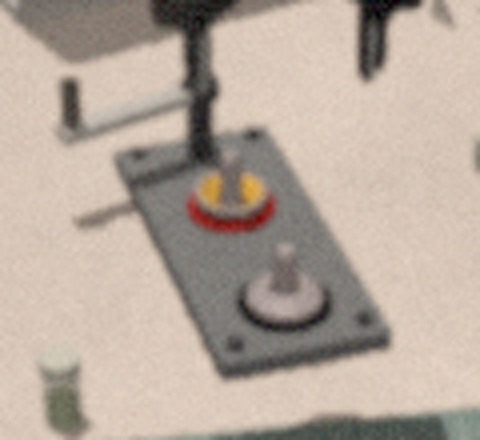

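View pics/c3.png

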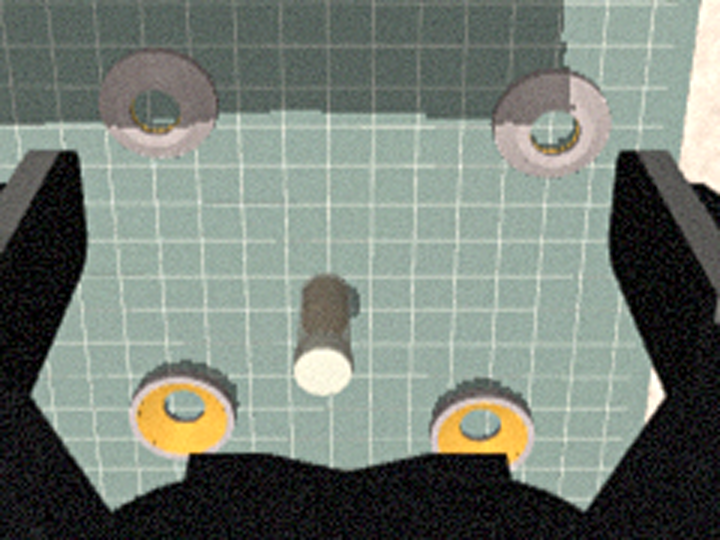

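Run:
```python
from h import *
import pickle
st=pickle.load(open('st0.pkl','rb'))
def comps(im,lo,hi,amin):
    m=cv2.inRange(cv2.cvtColor(im,cv2.COLOR_BGR2HSV),lo,hi)
    cs,_=cv2.findContours(m,cv2.RETR_EXTERNAL,cv2.CHAIN_APPROX_NONE)
    return [c for c in cs if cv2.contourArea(c)>amin]
for n in ('wrist','side','scene'):
    im=cv2.imread(f'pics/{n}0.png')
    for nm,lo,hi in (('yel',(14,110,90),(32,255,255)),('red',(0,150,60),(8,255,255)),('redb',(172,150,60),(180,255,255))):
        for c in comps(im,lo,hi,12):
            x,y,w,h=cv2.boundingRect(c); print(n,nm,x,y,w,h, cv2.contourArea(c), ray(n,(x+w/2-.5,y+h/2-.5),.015 if nm=='yel' else .02,st)[0].round(4))
# depth plane clouds of press: height 16mm top plate
for n in ('scene','side'):
    P=cloud(n,np.load(f'pics/{n}0.npy')); im=cv2.imread(f'pics/{n}0.png')
    hsv=cv2.cvtColor(im,cv2.COLOR_BGR2HSV)
    m=(np.abs(P[...,2]-.016)<.007)&(hsv[...,2]<125)&(hsv[...,1]<60)&(P[...,1]>0)&(P[...,1]<.5)&(P[...,0]>.4)&(P[...,0]<.8)
    m=cv2.morphologyEx(m.astype(np.uint8),cv2.MORPH_OPEN,np.ones((3,3)))
    k,l,s,c=cv2.connectedComponentsWithStats(m); i=1+np.argmax(s[1:,4]); print(s[i])
    q=P[l==i][:,:2].astype(np.float32); print(n,cv2.minAreaRect(q))
    for h in ((.05,.064),(.066,.115)):
        mm=(P[...,2]>h[0])&(P[...,2]<h[1])&(P[...,1]>.05)&(P[...,1]<.45)&(P[...,0]>.4)&(P[...,0]<.75)
        k,l,s,c=cv2.connectedComponentsWithStats(mm.astype(np.uint8))
        for j in range(1,k):
            if s[j,4]>6: print(h,s[j],P[l==j].mean(0).round(3),P[l==j].max(0).round(3))
```

```text
wrist yel 346 344 30 20 391.0 [ 0.6162 -0.2828  0.015 ]
wrist yel 245 338 31 23 519.0 [ 0.4677 -0.2747  0.015 ]
side yel 302 277 21 17 230.5 [ 0.4672 -0.2764  0.015 ]
side yel 373 274 20 15 219.5 [ 0.6159 -0.2877  0.015 ]
side yel 320 144 6 7 21.5 [0.566  0.2329 0.015 ]
side yel 310 144 6 7 20.0 [0.5373 0.2371 0.015 ]
side yel 371 66 24 18 268.0 [0.8524 0.6696 0.015 ]
side yel 363 65 7 13 38.5 [0.7991 0.7064 0.015 ]
side yel 31 21 14 35 130.5 [-0.4755  1.1985  0.015 ]
side yel 0 5 37 74 626.5 [-0.5426  1.1708  0.015 ]
side yel 381 0 173 58 7733.5 [1.3258 1.0574 0.015 ]
side yel 22 0 23 22 292.5 [-0.5892  1.5447  0.015 ]
side red 307 151 21 7 20.5 [0.5442 0.1926 0.02  ]
side red 128 9 51 6 117.5 [-0.0396  1.4423  0.02  ]
scene yel 234 260 20 13 130.5 [ 0.6149 -0.2856  0.015 ]
scene yel 229 220 18 11 89.5 [ 0.4658 -0.273   0.015 ]
scene yel 631 219 9 16 63.5 [0.8172 0.6301 0.015 ]
scene yel 600 206 40 24 436.5 [0.7781 0.6273 0.015 ]
scene yel 633 202 7 6 15.5 [0.7528 0.7154 0.015 ]
scene yel 429 194 5 8 22.0 [0.5349 0.2392 0.015 ]
scene yel 417 193 7 7 20.5 [0.5181 0.2153 0.015 ]
scene
[... 287 characters left out ...]
2 0.057] [0.546 0.293 0.064]
(0.05, 0.064) [424 186   7   8  38] [0.55  0.211 0.058] [0.556 0.218 0.063]
(0.05, 0.064) [387 200   7   7  37] [0.57  0.093 0.058] [0.576 0.102 0.064]
(0.066, 0.115) [412 149  44  32 353] [0.489 0.262 0.079] [0.551 0.301 0.115]
[ 289  131   68   61 1827]
side ((0.5524287223815918, 0.17697548866271973), (0.12132029235363007, 0.2751457095146179), 9.327792167663574)
(0.05, 0.064) [306 126   7   4  24] [0.534 0.277 0.056] [0.542 0.285 0.063]
(0.05, 0.064) [315 137   6   7  28] [0.548 0.207 0.057] [0.556 0.218 0.061]
(0.05, 0.064) [328 161   6   7  30] [0.566 0.089 0.057] [0.573 0.096 0.063]
(0.066, 0.115) [274 119  41  17 279] [0.478 0.254 0.079] [0.549 0.291 0.114]
```

Candidates (wrist picture): domed washers at (252,243) and (384,250); cupped ones at (261,347) and (361,352); washer on the red arbor is cupped (yellow), so the second must be domed and the third cupped. Purple rings (side picture, 318,360 and 387,358) are decoys. Choosing the domed one at (384,250) first, with the close look from above it.

>>> carry_out:
  steps:
    - {"tx": -2.2, "ty": 1.8, "tz": 1.9}
    - {"tx": -2.2, "ty": 1.8, "tz": 1.9}
    - {"tx": -2.2, "ty": 1.8, "tz": 1.9}
    - {"tx": -2.3, "ty": 1.8, "tz": 1.9}
    - {"tx": -2.3, "ty": 1.8, "tz": 1.9}

```text
validation failed for argument at $.st...
```

>>> carry_out:
  steps:
    - {}
    - {}

```text
validation failed for argument at $.st...
```

Run:
```python
from h import *
import pickle
st=read_state(); p,d=camera('wrist'); cv2.imwrite('pics/w1.png',p); np.save('pics/w1.npy',d); pickle.dump(st,open('st1.pkl','wb'))
print(st['ee_pos'],st['ee_rot'],st['ft_force'])
```

```text
[5.49375583e-01 1.91845276e-05 1.94774494e-01] [-1.79896008e+02  5.81825573e-03  9.00063084e+01] [-0.55350692 -0.53596459 -0.20423185]
```

View pics/w1.png

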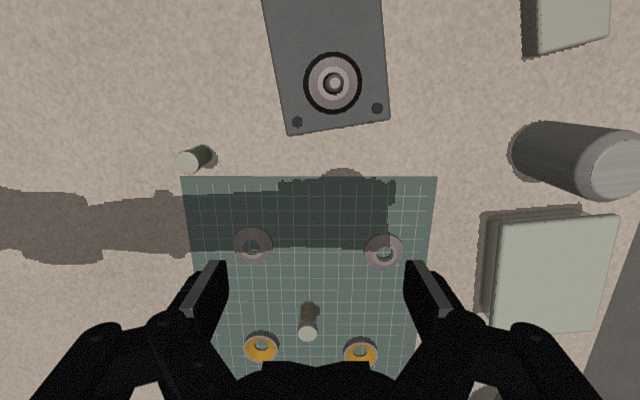

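The move was refused (all six numbers are required per row), so the picture is unchanged: domed washers still at (252,243) and (384,250). Sending full rows.

>>> carry_out:
  steps:
    - {"tx": -2.2, "ty": 1.8, "tz": 1.9, "wx": 0, "wy": 0, "wz": 0}
    - {"tx": -2.2, "ty": 1.8, "tz": 1.9, "wx": 0, "wy": 0, "wz": 0}
    - {"tx": -2.2, "ty": 1.8, "tz": 1.9, "wx": 0, "wy": 0, "wz": 0}
    - {"tx": -2.3, "ty": 1.8, "tz": 1.9, "wx": 0, "wy": 0, "wz": 0}
    - {"tx": -2.3, "ty": 1.8, "tz": 1.9, "wx": 0, "wy": 0, "wz": 0}

```text
time_s: 0.7
ee_pos: [0.6405, -0.1127, 0.0995]
ee_rot: [-180.0, -0.0, 90.0]
ft_force: [1.2, 0.3, -0.3]
grip_width: 0.995
```

>>> carry_out:
  steps:
    - {"tx": 0, "ty": 0, "tz": 0, "wx": 0, "wy": 0, "wz": 0}
    - {"tx": 0, "ty": 0, "tz": 0, "wx": 0, "wy": 0, "wz": 0}

```text
time_s: 0.9
ee_pos: [0.6392, -0.1124, 0.0993]
ee_rot: [-179.8, -0.0, 89.9]
ft_force: [0.3, -0.0, -0.2]
grip_width: 1.002
```

Run:
```python
from h import *
import pickle
st=read_state(); p,d=camera('wrist'); cv2.imwrite('pics/w2.png',p); np.save('pics/w2.npy',d); pickle.dump(st,open('st2.pkl','wb'))
print(st['ee_pos'],st['ee_rot'],st['ft_force'])
```

```text
[ 0.63922998 -0.11240802  0.09926679] [-1.79848935e+02 -3.08435193e-02  8.99197984e+01] [ 0.31873937 -0.00033458 -0.21837884]
```

View pics/w2.png

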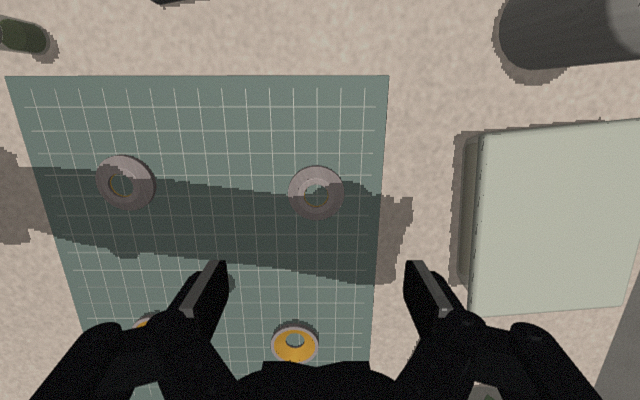

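```bash
cat >> h.py <<'E'
def blob(im,d,st,xy,rad=.045,name='wrist'):
    "washer silhouette near xy: low-saturation vs mat + depth height"
    P=cloud(name,d,st); near=np.hypot(P[...,0]-xy[0],P[...,1]-xy[1])<rad
    return P,near
E
python3 - <<'E'
from h import *
import pickle
st=pickle.load(open('st2.pkl','rb')); im=cv2.imread('pics/w2.png'); d=np.load('pics/w2.npy')
P,near=blob(im,d,st,(.639,-.115))
mat=near&(np.hypot(P[...,0]-.639,P[...,1]+.115)>.033); z0=np.median(P[...,2][mat]); print('mat z',z0)
f=im.astype(float)+1; ratio=f[...,1]/f[...,2]
m=((ratio<1.06)&near).astype(np.uint8); m=cv2.morphologyEx(m,cv2.MORPH_OPEN,np.ones((5,5)))
k,l,s,c=cv2.connectedComponentsWithStats(m); i=1+np.argmax(s[1:,4]); print(s[i])
cs,_=cv2.findContours((l==i).astype(np.uint8),cv2.RETR_CCOMP,cv2.CHAIN_APPROX_NONE)
for c in cs:
    if len(c)>30:
        e=cv2.fitEllipse(c); print('ellipse',e); 
        for z in (.006,.009,.015): print(z,ray('wrist',e[0],z,st)[0].round(4))
h=P[...,2]-z0
mm=near&(h>.004); q=P[mm][:,:2].astype(np.float32); print(cv2.minEnclosingCircle(q), q.mean(0), len(q), h[mm].max())
E
```

```text
mat z 0.18465741059552665
[ 288  165   56   56 2103]
ellipse ((315.67193603515625, 192.4827880859375), (54.69761276245117, 55.771881103515625), 88.54041290283203)
0.006 [ 0.6395 -0.1158  0.006 ]
0.009 [ 0.6395 -0.1148  0.009 ]
0.015 [ 0.6395 -0.1128  0.015 ]
ellipse ((315.6930236816406, 194.29522705078125), (21.605405807495117, 23.770172119140625), 97.5867919921875)
0.006 [ 0.6395 -0.1175  0.006 ]
0.009 [ 0.6395 -0.1165  0.009 ]
0.015 [ 0.6395 -0.1145  0.015 ]
((0.6394683122634888, -0.10867718607187271), 0.04426282271742821) [ 0.63903075 -0.09782612] 12893 0.042752680106443064
```

>>> carry_out:
  steps:
    - {"tx": -0.24, "ty": 0.03, "tz": 2, "wx": 0, "wy": 0, "wz": 0}
    - {"tx": 0, "ty": 0, "tz": 2.5, "wx": 0, "wy": 0, "wz": 0}
    - {"tx": 0, "ty": 0, "tz": 2.5, "wx": 0, "wy": 0, "wz": 0}
    - {"tx": 0, "ty": 0, "tz": 1.7, "wx": 0, "wy": 0, "wz": 0}
    - {"tx": 0, "ty": 0, "tz": 0.2, "wx": 0, "wy": 0, "wz": 0}
  fingers: 6.0
  newtons: 30

```text
time_s: 1.45
ee_pos: [0.6384, -0.1118, 0.0102]
ee_rot: [-179.8, -0.1, 90.1]
ft_force: [-0.8, 0.6, -0.0]
grip_width: 0.702
```

>>> carry_out:
  steps:
    - {"tx": 0, "ty": 0, "tz": 0, "wx": 0, "wy": 0, "wz": 0}
    - {"tx": 0, "ty": 0, "tz": 0.2, "wx": 0, "wy": 0, "wz": 0}
    - {"tx": 0, "ty": 0, "tz": 0, "wx": 0, "wy": 0, "wz": 0}

```text
time_s: 1.75
ee_pos: [0.6415, -0.1142, 0.0112]
ee_rot: [179.8, 0.0, 90.0]
ft_force: [0.3, -0.5, -0.6]
grip_width: 0.699
```

Run:
```python
from h import *
p,d=camera('wrist'); cv2.imwrite('pics/w3.png',p);s,_=camera('side');cv2.imwrite('pics/s3.png',cv2.resize(s[180:300,290:450],None,fx=4,fy=4,interpolation=cv2.INTER_CUBIC))
```

```text
(no output)
```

View pics/w3.png

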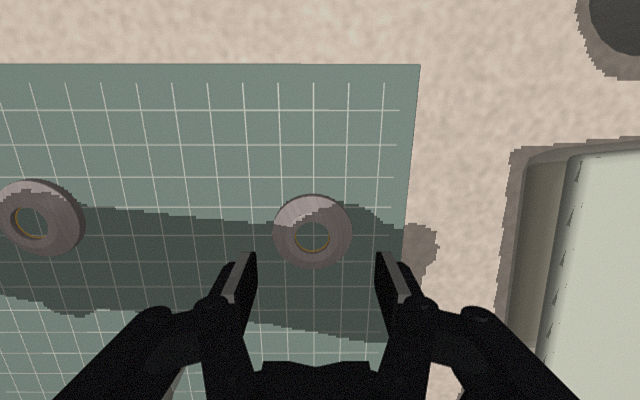

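View pics/s3.png

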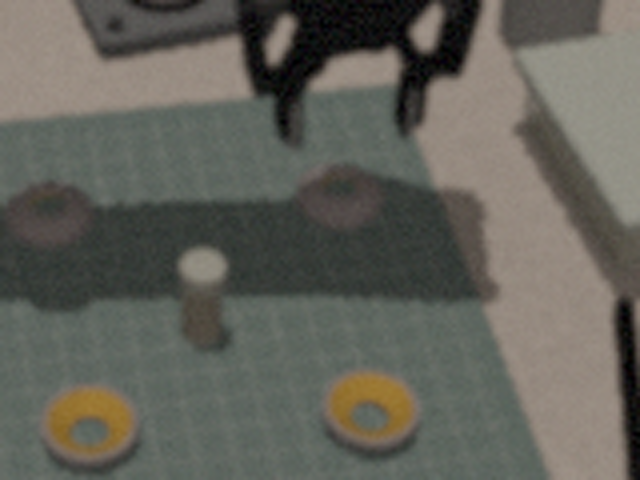

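Run:
```python
from h import *
st=read_state(); print(st['ee_pos'],st['qpos'])
print(proj('side',[[.61,-.115,.011],[.67,-.115,.011],[.61,-.115,.06],[.67,-.115,.06],[.61,-.115,.05]]))
print('scene',proj('scene',[[.61,-.115,.011],[.67,-.115,.011],[.61,-.115,.06],[.64,-.115,.05]]))
P,near=None,None
p,d=camera('side'); P=cloud('side',d)
for uv in ((362,212),(362,214),(391,208),(392,211)): print(P[uv[1],uv[0]], p[uv[1],uv[0]])
p,d=camera('wrist'); P=cloud('wrist',d,st)
for uv in ((312,215),(200,200),(246,262),(244,270),(385,265),(230,300)): print('w',uv,P[uv[1],uv[0]],d[uv[1],uv[0]])
```

```text
[ 0.6410911  -0.11441441  0.01072681] [ 6.81434798 37.78022377  2.83166119 82.81329217 -2.01946725 59.34550062
 10.08816556]
[[362.48975966 227.50579514]
 [387.00574009 224.99019333]
 [363.61836708 212.00163856]
 [388.78886662 209.51788281]
 [363.38308588 215.23379572]]
scene [[316.05943537 247.44633375]
 [324.81139756 264.49887135]
 [315.46752635 231.21395692]
 [319.95017909 242.7908315 ]]
[ 0.60396618 -0.12330206  0.06795404] [47 49 54]
[ 0.604078   -0.12413921  0.06255943] [49 51 53]
[ 0.6713523  -0.1254153   0.07335504] [27 31 31]
[ 0.6754258  -0.12309306  0.061692  ] [56 62 63]
w (312, 215) [ 0.63932452 -0.10036394  0.01478204] 0.18738872
w (200, 200) [ 0.56795191 -0.09495934  0.00283498] 0.19677188
w (246, 262) [ 0.60977949 -0.10275999  0.06517875] 0.14052987
w (244, 270) [ 0.61003661 -0.10341176  0.07078338] 0.13545147
w (385, 265) [ 0.67234936 -0.10257214  0.06807915] 0.13783687
w (230, 300) [ 0.60834941 -0.10548298  0.08862625] 0.119278334
```

The wrist depth puts the finger ends (246,262) near z≈0.06, though TCP reads 0.011, a 40-odd mm disagreement. I'll go lower in small steps watching the force.

>>> carry_out:
  steps:
    - {"tx": 0, "ty": 0, "tz": 0.3, "wx": 0, "wy": 0, "wz": 0}
    - {"tx": 0, "ty": 0, "tz": 0.3, "wx": 0, "wy": 0, "wz": 0}
    - {"tx": 0, "ty": 0, "tz": 0, "wx": 0, "wy": 0, "wz": 0}

```text
time_s: 2.25
ee_pos: [0.6396, -0.1143, 0.0027]
ee_rot: [-179.9, -0.0, 90.0]
ft_force: [0.5, 0.4, -0.1]
grip_width: 0.706
```

>>> carry_out:
  steps:
    - {"tx": 0, "ty": 0, "tz": 0.2, "wx": 0, "wy": 0, "wz": 0}
    - {"tx": 0, "ty": 0, "tz": 0.2, "wx": 0, "wy": 0, "wz": 0}
    - {"tx": 0, "ty": 0, "tz": 0, "wx": 0, "wy": 0, "wz": 0}

```text
time_s: 2.55
ee_pos: [0.64, -0.1143, -0.0009]
ee_rot: [-180.0, -0.0, 90.0]
ft_force: [0.2, -0.2, 0.5]
grip_width: 0.701
```

Run:
```python
from h import *
st=read_state(); print(st['ee_pos'],st['ft_force'])
p,d=camera('side'); P=cloud('side',d)
m=(p.max(2)<75)&(np.abs(P[...,1]+.115)<.03)&(P[...,0]>.58)&(P[...,0]<.7)&(P[...,2]<.09)
k,l,s,c=cv2.connectedComponentsWithStats(m.astype(np.uint8))
for j in range(1,k):
    if s[j,4]>5: print(s[j],P[l==j].min(0),P[l==j].max(0))
cv2.imwrite('pics/s4.png',cv2.resize(p[180:300,290:450],None,fx=4,fy=4,interpolation=cv2.INTER_CUBIC))
```

```text
[ 0.63997968 -0.11431947 -0.00087301] [ 0.16471939 -0.22872534  0.49401334]
[387 200  13  18 117] [ 0.6686035  -0.12928248  0.03855028] [ 0.69057092 -0.10229341  0.08960002]
[353 202  13  19 107] [ 0.5818489  -0.12813796  0.04405473] [ 0.60969364 -0.11170659  0.08954875]
[350 222  52  19 478] [ 0.58002781 -0.14487557 -0.00185886] [ 0.69943495 -0.09655758  0.01721989]
```

View pics/s4.png

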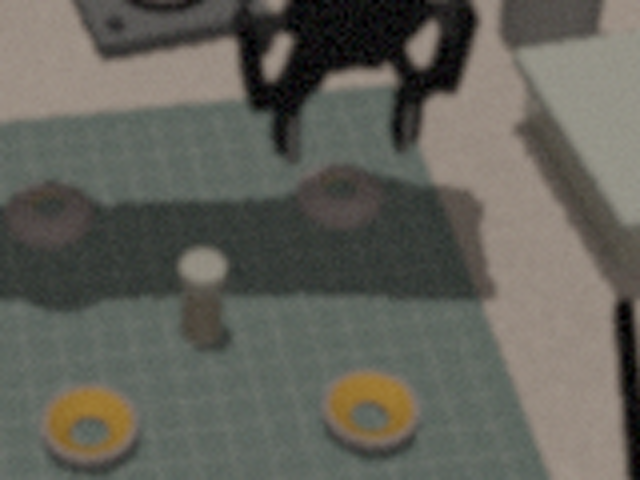

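Side picture: finger tips at crop (288,155) and (405,147), z≈0.04, clear of the washer, and no contact force although TCP reads below the mat; so the stated TCP is about 40 mm ahead of the real tips. Going down on.

>>> carry_out:
  steps:
    - {"tx": 0, "ty": 0, "tz": 0.8, "wx": 0, "wy": 0, "wz": 0}
    - {"tx": 0, "ty": 0, "tz": 0.8, "wx": 0, "wy": 0, "wz": 0}
    - {"tx": 0, "ty": 0, "tz": 0.6, "wx": 0, "wy": 0, "wz": 0}
    - {"tx": 0, "ty": 0, "tz": 0, "wx": 0, "wy": 0, "wz": 0}

```text
time_s: 3.0
ee_pos: [0.6388, -0.1141, -0.0243]
ee_rot: [-179.8, -0.0, 90.0]
ft_force: [-0.2, 0.1, -0.6]
grip_width: 0.702
```

Run:
```python
from h import *
import pickle
st=read_state(); print(st['ee_pos'],st['ft_force'])
w,dw=camera('wrist'); cv2.imwrite('pics/w5.png',w); np.save('pics/w5.npy',dw); pickle.dump(st,open('st5.pkl','wb'))
P=cloud('wrist',dw,st)
m=(P[...,2]>.01)&(w.max(2)<110)&(np.abs(P[...,1]+.115)<.02)&(np.abs(P[...,0]-.64)>.028)&(np.abs(P[...,0]-.64)<.06)
k,l,s,c=cv2.connectedComponentsWithStats(m.astype(np.uint8))
for j in range(1,k):
    if s[j,4]>60: print(s[j],P[l==j].min(0),P[l==j].max(0))
```

```text
[ 0.63879284 -0.11412254 -0.02425101] [-0.21691079  0.11441184 -0.61149785]
[   76   252   182   148 10808] [ 0.58000482 -0.12621546  0.01583202] [ 0.61199656 -0.09516866  0.09814532]
[  374   252   186   148 10940] [ 0.66801292 -0.12658153  0.01543482] [ 0.69999785 -0.09522987  0.09786038]
```

View pics/w5.png

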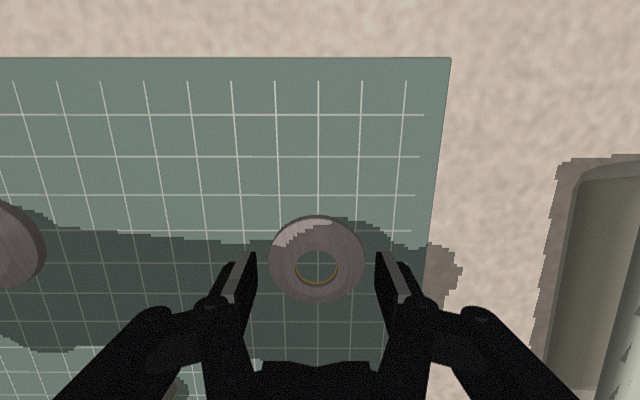

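Run:
```python
from h import *
import pickle
st=pickle.load(open('st5.pkl','rb'));im=cv2.imread('pics/w5.png')
for z in (.006,.009,.015): print(z, ray('wrist',(316.5,258.5),z,st), ray('wrist',(316.5,266),z,st))
```

```text
0.006 [[ 0.63981936 -0.11478485  0.006     ]] [[ 0.63982693 -0.11943958  0.006     ]]
0.009 [[ 0.63981856 -0.11304074  0.009     ]] [[ 0.63982597 -0.1176008   0.009     ]]
0.015 [[ 0.63981695 -0.1095525   0.015     ]] [[ 0.63982406 -0.11392323  0.015     ]]
```

>>> carry_out:
  steps:
    - {"tx": 0, "ty": 0, "tz": 0.5, "wx": 0, "wy": 0, "wz": 0}
    - {"tx": 0, "ty": 0, "tz": 0.2, "wx": 0, "wy": 0, "wz": 0}
    - {"tx": 0, "ty": 0, "tz": 0.2, "wx": 0, "wy": 0, "wz": 0}
    - {"tx": 0, "ty": 0, "tz": 0, "wx": 0, "wy": 0, "wz": 0}

```text
time_s: 3.45
ee_pos: [0.6401, -0.1143, -0.0317]
ee_rot: [-180.0, -0.0, 90.0]
ft_force: [-0.8, 0.8, 0.0]
grip_width: 0.702
```

>>> carry_out:
  steps:
    - {"tx": 0, "ty": 0, "tz": 0, "wx": 0, "wy": 0, "wz": 0}
    - {"tx": 0, "ty": 0, "tz": 0, "wx": 0, "wy": 0, "wz": 0}
    - {"tx": 0, "ty": 0, "tz": 0, "wx": 0, "wy": 0, "wz": 0}
    - {"tx": 0, "ty": 0, "tz": 0, "wx": 0, "wy": 0, "wz": 0}
  fingers: 4.5
  newtons: 40

```text
time_s: 3.85
ee_pos: [0.6405, -0.1145, -0.0307]
ee_rot: [180.0, 0.0, 90.0]
ft_force: [-2.1, 1.4, 5.0]
grip_width: 0.555
```

>>> carry_out:
  steps:
    - {"tx": 0, "ty": 0, "tz": -1, "wx": 0, "wy": 0, "wz": 0}
    - {"tx": 0, "ty": 0, "tz": -2, "wx": 0, "wy": 0, "wz": 0}
    - {"tx": 0, "ty": 0, "tz": -3, "wx": 0, "wy": 0, "wz": 0}
    - {"tx": 0, "ty": 0, "tz": 0, "wx": 0, "wy": 0, "wz": 0}
    - {"tx": 0, "ty": 0, "tz": 0, "wx": 0, "wy": 0, "wz": 0}

```text
time_s: 4.35
ee_pos: [0.6411, -0.1144, 0.0294]
ee_rot: [179.9, 0.0, 90.0]
ft_force: [-0.3, -0.9, -0.7]
grip_width: 0.553
```

Run:
```python
from h import *
import pickle
st=read_state(); print(st['ee_pos'],st['ft_force'],st['grip_width'])
w,dw=camera('wrist'); cv2.imwrite('pics/w6.png',w); np.save('pics/w6.npy',dw); pickle.dump(st,open('st6.pkl','wb'))
```

```text
[ 0.64112524 -0.11444274  0.02941101] [-0.33481203 -0.92583428 -0.65496531] 0.5528613444814189
```

View pics/w6.png

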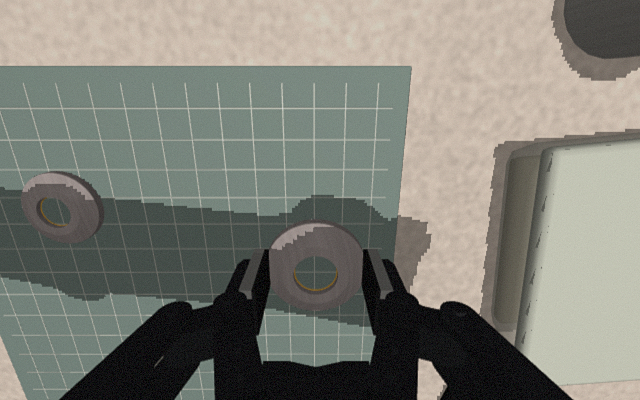

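```bash
python3 - <<'E'
from h import *
import pickle
st=pickle.load(open('st6.pkl','rb'));im=cv2.imread('pics/w6.png');d=np.load('pics/w6.npy');P=cloud('wrist',d,st)
z=P[...,2]
m=(z>.03)&(im.min(2)>40)&(np.hypot(P[...,0]-.6405,P[...,1]+.114)<.027)
q=P[m];print(len(q),q.min(0),q.max(0))
from scipy.optimize import least_squares
# crown ring & cone: z = z0 + a x + b y on 12<r<17 
c=np.array([.6405,-.114])
for it in range(1):
    r=np.hypot(*(q[:,:2]-c).T); s=(r<16.5e-3)
    A=np.c_[q[s,:2]-c,np.ones(s.sum())]; k,*_=np.linalg.lstsq(A,q[s,2],rcond=None); print('tilt',k[:2],'z',k[2],s.sum())
for y in range(222,312,6): print(y,d[y,316].round(4),P[y,316].round(4))
print([P[262,x].round(4).tolist() for x in (262,268,274,280,286,346,352,358,364,370)])
E
python3 - <<'E'
import cv2
im=cv2.imread('pics/w6.png');cv2.imwrite('pics/w6c.png',cv2.resize(im[210:330,220:410],None,fx=4,fy=4,interpolation=cv2.INTER_CUBIC))
E
```

```text
6036 [ 0.61478744 -0.14073789  0.06206952] [ 0.66540301 -0.0897437   0.14501024]
tilt [0.01464791 0.07072678] z 0.07466826428808335 1998
222 0.1521 [ 0.6417 -0.0903  0.0673]
228 0.1506 [ 0.6417 -0.0924  0.0696]
234 0.1496 [ 0.6417 -0.0947  0.0715]
240 0.1491 [ 0.6417 -0.0972  0.0729]
246 0.1485 [ 0.6416 -0.0997  0.0744]
252 0.1498 [ 0.6417 -0.1031  0.0742]
258 0.233 [ 0.6419 -0.1483  0.0018]
264 0.2347 [ 0.6419 -0.1535  0.0019]
270 0.2351 [ 0.6419 -0.158   0.003 ]
276 0.2368 [ 0.642  -0.1633  0.0031]
282 0.2378 [ 0.642  -0.1682  0.0037]
288 0.2407 [ 0.642  -0.1743  0.0028]
294 0.158 [ 0.6417 -0.1273  0.074 ]
300 0.1591 [ 0.6417 -0.131   0.074 ]
306 0.1632 [ 0.6417 -0.1366  0.0717]
[[0.6169, -0.1034, 0.0829], [0.6176, -0.1104, 0.0711], [0.6207, -0.11, 0.0719], [0.6239, -0.1092, 0.0731], [0.6271, -0.1079, 0.0752], [0.6564, -0.1087, 0.074], [0.6595, -0.1095, 0.0727], [0.6627, -0.1103, 0.0713], [0.6651, -0.1081, 0.0749], [0.6662, -0.103, 0.0836]]
```

View pics/w6c.png

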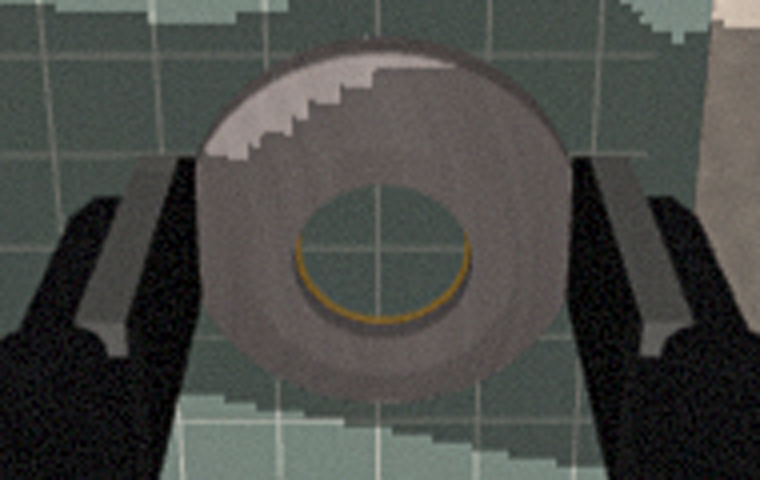

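>>> carry_out:
  steps:
    - {"tx": 1, "ty": 0, "tz": -2.5, "wx": 0, "wy": 0, "wz": 0}
    - {"tx": 3, "ty": -1, "tz": -2.5, "wx": 0, "wy": 0, "wz": 0}
    - {"tx": 4, "ty": -1.5, "tz": 0, "wx": 0, "wy": 0, "wz": 0}
    - {"tx": 4, "ty": -1.5, "tz": 0, "wx": 0, "wy": 0, "wz": 0}
    - {"tx": 4, "ty": -1.5, "tz": 0, "wx": 0, "wy": 0, "wz": 0}

```text
time_s: 4.9
ee_pos: [0.5834, 0.0469, 0.0771]
ee_rot: [-179.8, 0.0, 90.0]
ft_force: [0.8, 1.1, -0.8]
grip_width: 0.553
```

>>> carry_out:
  steps:
    - {"tx": 4, "ty": -1.5, "tz": 0, "wx": 0, "wy": 0, "wz": 0}
    - {"tx": 4, "ty": -1.5, "tz": 0, "wx": 0, "wy": 0, "wz": 0}
    - {"tx": 2.4, "ty": -0.8, "tz": 0, "wx": 0, "wy": 0, "wz": 0}
    - {"tx": 0, "ty": 0, "tz": 0, "wx": 0, "wy": 0, "wz": 0}
    - {"tx": 0, "ty": 0, "tz": 0, "wx": 0, "wy": 0, "wz": 0}

```text
time_s: 5.4
ee_pos: [0.5462, 0.1496, 0.0772]
ee_rot: [-179.9, 0.1, 90.1]
ft_force: [0.0, -0.5, -1.6]
grip_width: 0.553
```

Run:
```python
from h import *
import pickle
st=read_state(); print(st['ee_pos'],st['ee_rot'],st['ft_force'],st['grip_width'])
w,dw=camera('wrist'); cv2.imwrite('pics/w7.png',w); np.save('pics/w7.npy',dw); pickle.dump(st,open('st7.pkl','wb'))
```

```text
[0.54618419 0.14961986 0.07724372] [-1.79865160e+02  7.93007561e-02  9.01134862e+01] [ 0.00362346 -0.47926256 -1.57215325] 0.5528705542691088
```

View pics/w7.png

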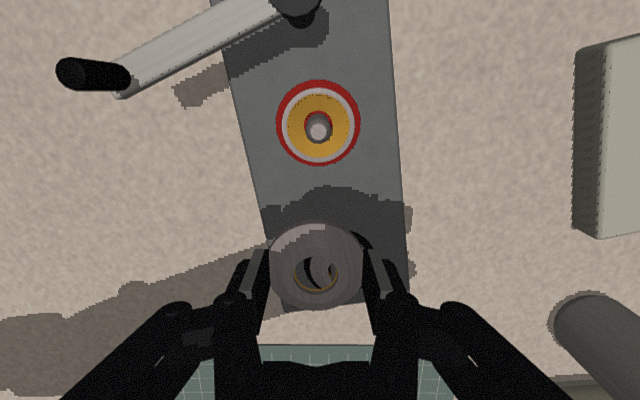

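Run:
```python
from h import *
import pickle
st=pickle.load(open('st7.pkl','rb'));im=cv2.imread('pics/w7.png');d=np.load('pics/w7.npy');P=cloud('wrist',d,st)
hsv=cv2.cvtColor(im,cv2.COLOR_BGR2HSV)
m=((hsv[...,0]<8)|(hsv[...,0]>172))&(hsv[...,1]>140)&(hsv[...,2]>60); m=m.astype(np.uint8)
cs,_=cv2.findContours(m,cv2.RETR_EXTERNAL,cv2.CHAIN_APPROX_NONE); c=max(cs,key=cv2.contourArea); e=cv2.fitEllipse(cv2.convexHull(c)); print(e, ray('wrist',e[0],.02,st))
y=cv2.inRange(hsv,(14,110,90),(32,255,255)); y[200:]=0
cs,_=cv2.findContours(y,cv2.RETR_EXTERNAL,cv2.CHAIN_APPROX_NONE); c=max(cs,key=cv2.contourArea); e=cv2.fitEllipse(cv2.convexHull(c)); print(e, ray('wrist',e[0],.032,st))
t=(P[...,2]>.05)&(P[...,2]<.07)&(P[...,1]>.19)&(P[...,1]<.23)&(np.abs(P[...,0]-.548)<.02)
print(t.sum(),P[t].mean(0),P[t].min(0),P[t].max(0))
t&=P[...,2]>.0605
v,u=np.nonzero(t); print(u.mean(),v.mean(),ray('wrist',(u.mean(),v.mean()),.062,st))
# knob
t=(P[...,2]>.1)&(P[...,1]>.2)&(P[...,0]<.5)&(P[...,2]<.12); print('knob',t.sum(),P[t].mean(0))
t=(P[...,2]>.07)&(P[...,1]>.2)&(P[...,2]<.079); print('bar',cv2.minAreaRect(P[t][:,:2].astype(np.float32)))
# held washer rim fit
t=(P[...,2]>.108)&(P[...,2]<.126)&(np.hypot(P[...,0]-.546,P[...,1]-.149)<.03)&(im.min(2)>40); q=P[t]; print(cv2.minEnclosingCircle(q[:,:2].astype(np.float32)),q[:,2].max())
```

```text
((317.72137451171875, 122.34354400634766), (84.65254211425781, 86.23800659179688), 3.5696136951446533) [[0.54789028 0.2126104  0.02      ]]
((317.77337646484375, 125.11787414550781), (62.402496337890625, 63.75050354003906), 3.7400240898132324) [[0.54788184 0.21184865 0.032     ]]
560 [0.54783801 0.21171371 0.05932649] [0.53964629 0.20295493 0.05064076] [0.55611291 0.21922721 0.06340867]
317.93145161290323 131.26612903225808 [[0.54785495 0.21127816 0.062     ]]
knob 1308 [0.44259823 0.24151394 0.10906559]
bar ((0.4886700510978699, 0.2622924745082855), (0.12469520419836044, 0.022345855832099915), 21.42266845703125)
((0.5460158586502075, 0.1506270468235016), 0.02940489538013935) 0.12579043303528314
```

>>> carry_out:
  steps:
    - {"tx": 3.1, "ty": 0.1, "tz": 0, "wx": 0, "wy": 0, "wz": 0}
    - {"tx": 3.15, "ty": 0.05, "tz": 0, "wx": 0, "wy": 0, "wz": 0}
    - {"tx": 0, "ty": 0, "tz": 2, "wx": 0, "wy": 0, "wz": 0}
    - {"tx": 0, "ty": 0, "tz": 1.8, "wx": 0, "wy": 0, "wz": 0}
    - {"tx": 0, "ty": 0, "tz": 0, "wx": 0, "wy": 0, "wz": 0}

```text
time_s: 5.95
ee_pos: [0.5469, 0.2084, 0.0372]
ee_rot: [-179.6, 0.3, 89.8]
ft_force: [-0.0, -0.3, -0.7]
grip_width: 0.556
```

>>> carry_out:
  steps:
    - {"tx": 0, "ty": 0, "tz": 0, "wx": 0, "wy": 0, "wz": 0}

```text
time_s: 6.05
ee_pos: [0.5492, 0.2098, 0.0401]
ee_rot: [-179.9, 0.1, 89.8]
ft_force: [-1.1, 0.1, -0.5]
grip_width: 0.559
```

Run:
```python
from h import *
import pickle
st=read_state(); print(st['ee_pos'],st['ee_rot'],st['ft_force'],st['grip_width'])
w,dw=camera('wrist'); np.save('pics/w8.npy',dw); pickle.dump(st,open('st8.pkl','wb')); cv2.imwrite('pics/w8.png',w)
cv2.imwrite('pics/w8c.png',cv2.resize(w[190:330,220:410],None,fx=4,fy=4,interpolation=cv2.INTER_CUBIC))
P=cloud('wrist',dw,st)
t=(np.hypot(P[...,0]-.548,P[...,1]-.212)<.012)&(P[...,2]<.0635)&(P[...,2]>.05); print(t.sum(),P[t].mean(0) if t.any() else 0)
for c in (300,317,334): print([P[r,c].round(4).tolist() for r in range(216,314,8)])
```

```text
[0.54924437 0.20982401 0.0401163 ] [-1.79948271e+02  9.20253556e-02  8.98253537e+01] [-1.05144033  0.07672299 -0.45784442] 0.5585179251610058
0 0
[[0.539, 0.2137, 0.0213], [0.542, 0.2328, 0.0774], [0.5423, 0.2308, 0.0824], [0.5422, 0.2268, 0.083], [0.5422, 0.2234, 0.0847], [0.5422, 0.2195, 0.0855], [0.5379, 0.1725, 0.0155], [0.5378, 0.1659, 0.016], [0.5376, 0.1583, 0.0151], [0.5417, 0.2002, 0.0841], [0.5418, 0.1965, 0.0857], [0.5415, 0.1891, 0.0825], [0.5371, 0.1298, 0.0167]]
[[0.5506, 0.219, 0.0341], [0.5505, 0.2336, 0.0793], [0.5504, 0.2302, 0.0811], [0.5504, 0.2274, 0.0842], [0.5504, 0.2239, 0.0857], [0.5504, 0.2195, 0.0856], [0.5506, 0.1723, 0.0152], [0.5506, 0.1656, 0.0156], [0.5506, 0.1592, 0.0165], [0.5506, 0.1512, 0.0153], [0.5504, 0.1965, 0.0856], [0.5504, 0.1906, 0.0844], [0.5506, 0.128, 0.0145]]
[[0.562, 0.2157, 0.026], [0.5589, 0.2324, 0.0767], [0.5588, 0.2296, 0.0801], [0.5587, 0.2268, 0.0831], [0.5586, 0.2236, 0.0851], [0.5587, 0.219, 0.0848], [0.5588, 0.2148, 0.0852], [0.5635, 0.1653, 0.0152], [0.5592, 0.2027, 0.0809], [0.559, 0.2011, 0.0855], [0.5591, 0.1962, 0.0853], [0.5595, 0.1878, 0.0808], [0.5641, 0.1285, 0.0152]]
```

View pics/w8c.png

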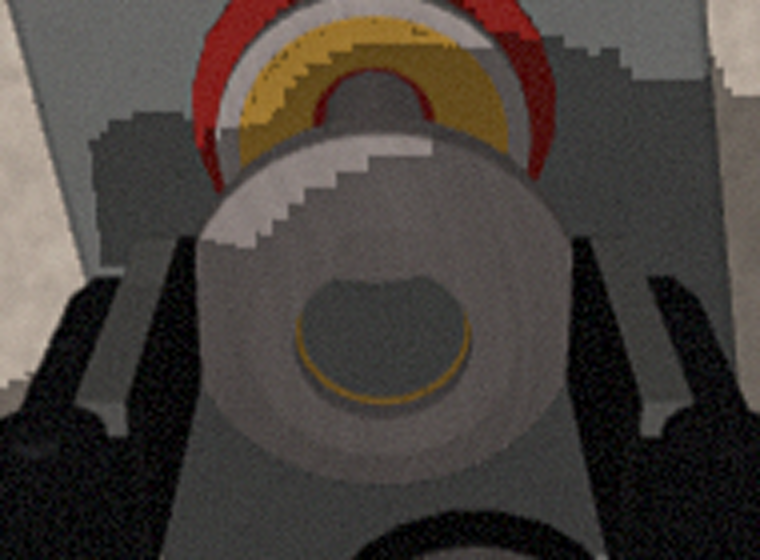

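Run:
```python
from h import *
import pickle
def tool(nm):
    st=pickle.load(open(f'st{nm}.pkl','rb'));d=np.load(f'pics/w{nm}.npy');M=camera_params('wrist')['mount'];c=camera_params('wrist')
    v,u=np.mgrid[:400,:640]; C=np.stack([(u-c['cx'])/c['fx']*d,(v-c['cy'])/c['fy']*d,d],-1)
    return cv2.imread(f'pics/w{nm}.png'),C@M[:3,:3].T+M[:3,3],np.array(st['ee_pos'])
for nm in '678':
    im,T,e=tool(nm)
    # washer: points tool z -.050..-.033
    t=(T[...,2]<-.0315)&(T[...,2]>-.047)&(np.abs(T[...,0])<.03)&(np.abs(T[...,1])<.0265)&(im.min(2)>38)
    n,l,s,_=cv2.connectedComponentsWithStats(t.astype(np.uint8)); j=1+np.argmax(s[1:,4]); q=T[l==j]
    cr=q[(q[:,2]<-.0425)]
    print(nm,'washer',cv2.minEnclosingCircle(q[:,:2].astype(np.float32)),'z',q[:,2].min(), 'x ext',q[:,0].min(),q[:,0].max())
    # hole: contour
    cs,h=cv2.findContours((l==j).astype(np.uint8),cv2.RETR_CCOMP,cv2.CHAIN_APPROX_NONE)
    for c in cs:
        if 40<len(c)<200:
            pts=T[c[:,0,1],c[:,0,0]]; pts=pts[pts[:,2]<-.043]; 
            if len(pts)>20:
                A=np.c_[2*pts[:,:2],np.ones(len(pts))]; k,*_=np.linalg.lstsq(A,(pts[:,:2]**2).sum(1),rcond=None); print('  hole',k[:2],np.sqrt(k[2]+k[0]**2+k[1]**2),len(pts))
im,T,e=tool('8')
Z=e[2]-T[...,2]
t=(Z>.034)&(Z<.06)&(T[...,0]>-.012)&(T[...,0]<.03)&(np.abs(T[...,1])<.012)
print('shaft',t.sum(),T[t].mean(0),T[t].min(0),T[t].max(0))
for lo,hi in ((.034,.04),(.04,.046),(.046,.052)):
    s=t&(Z>lo)&(Z<hi)
    if s.sum()>8:
        q=T[s]; from scipy.optimize import least_squares
        r=least_squares(lambda p:np.hypot(q[:,0]-p[0],q[:,1]-p[1])-.0085,(0.0,0)); print(lo,s.sum(),r.x,np.abs(r.fun).mean())
im,T,e=tool('7'); Z=e[2]-T[...,2]
t=(Z>.0615)&(Z<.066)&(T[...,0]>.04)&(T[...,0]<.08)&(np.abs(T[...,1])<.02); print('tip7',T[t].mean(0),t.sum())
```

```text
6 washer ((-0.00123353220988065, 0.00039658669265918434), 0.026593683287501335) z -0.04685597068426764 x ext -0.027472933089326426 0.024689969828335323
  hole [-0.00142141  0.00036904] 0.011139887039281595 57
7 washer ((-0.0018372173653915524, -5.273822898743674e-05), 0.02666185237467289) z -0.04663191637927308 x ext -0.028146396114047734 0.02457027376797074
  hole [-0.00147571  0.00032193] 0.011034143458501221 68
8 washer ((-0.0014793947339057922, 1.6444595530629158e-05), 0.02653120830655098) z -0.046652145085174346 x ext -0.027398973217969302 0.024673119790381642
  hole [-0.00153185  0.00028795] 0.011099872815345633 69
shaft 46 [ 0.0089274  -0.00198762  0.00400273] [ 0.00655245 -0.0076869   0.00033211] [0.00993843 0.00388461 0.00608159]
0.034 46 [ 0.00102433 -0.00146006] 0.00016077389958433252
tip7 [0.0613879  0.00231674 0.01519794] 130
```

>>> carry_out:
  steps:
    - {"tx": 0.25, "ty": -0.18, "tz": 0.3, "wx": 0, "wy": 0, "wz": 0}
    - {"tx": 0, "ty": 0, "tz": 0, "wx": 0, "wy": 0, "wz": 0}
    - {"tx": 0, "ty": 0, "tz": 0, "wx": 0, "wy": 0, "wz": 0}

```text
time_s: 6.4
ee_pos: [0.5472, 0.2149, 0.0381]
ee_rot: [180.0, -0.0, 90.0]
ft_force: [0.7, 0.6, -0.5]
grip_width: 0.558
```

```bash
cat > shaft.py <<'E'
from h import *
import sys
from scipy.optimize import least_squares
nm,zlo,zhi=sys.argv[1],float(sys.argv[2]),float(sys.argv[3])
st=read_state(); w,d=camera('wrist'); cv2.imwrite(f'pics/w{nm}.png',w)
print(st['ee_pos'].round(4),st['ft_force'].round(1),st['grip_width'])
c=camera_params('wrist');M=c['mount'];v,u=np.mgrid[:400,:640]; C=np.stack([(u-c['cx'])/c['fx']*d,(v-c['cy'])/c['fy']*d,d],-1)
T=C@M[:3,:3].T+M[:3,3]; Z=st['ee_pos'][2]-T[...,2]
t=(Z>zlo)&(Z<zhi)&(T[...,0]>-.012)&(T[...,0]<.03)&(np.abs(T[...,1])<.013); q=T[t]
# keep lateral surface: refit with outlier rejection
r=least_squares(lambda p:np.hypot(q[:,0]-p[0],q[:,1]-p[1])-.0085,(0.0,0),loss='soft_l1',f_scale=.0005); print('shaft',len(q),r.x.round(4),np.median(np.abs(r.fun)))
t=(T[...,2]<-.0315)&(T[...,2]>-.048)&(np.abs(T[...,0])<.03)&(np.abs(T[...,1])<.0265)&(w.min(2)>38)
n,l,s,_=cv2.connectedComponentsWithStats(t.astype(np.uint8))
if n>1:
    j=1+np.argmax(s[1:,4]); cs,h=cv2.findContours((l==j).astype(np.uint8),cv2.RETR_CCOMP,cv2.CHAIN_APPROX_NONE)
    for k in cs:
        if 40<len(k)<200:
            p=T[k[:,0,1],k[:,0,0]]; p=p[p[:,2]<np.percentile(T[l==j][:,2],2)+.003]
            if len(p)>20:
                A=np.c_[2*p[:,:2],np.ones(len(p))]; kk,*_=np.linalg.lstsq(A,(p[:,:2]**2).sum(1),rcond=None); print('hole',kk[:2].round(4),np.sqrt(kk[2]+kk[0]**2+kk[1]**2),len(p))
    print('top z',T[l==j][:,2].min())
E
python3 shaft.py 9 .034 .06
```

```text
[0.5472 0.2149 0.0381] [ 0.7  0.6 -0.5] 0.5577172143092372
shaft 19 [-0.0016  0.0008] 0.0004966662219470126
hole [-0.0014  0.0003] 0.011062596219097635 68
top z -0.04700961273599877
```

>>> carry_out:
  steps:
    - {"tx": 0, "ty": 0, "tz": 0.7, "wx": 0, "wy": 0, "wz": 0}
    - {"tx": 0, "ty": 0, "tz": 0.5, "wx": 0, "wy": 0, "wz": 0}
    - {"tx": 0, "ty": 0, "tz": 0.5, "wx": 0, "wy": 0, "wz": 0}
    - {"tx": 0, "ty": 0, "tz": 0.3, "wx": 0, "wy": 0, "wz": 0}

```text
time_s: 6.85
ee_pos: [0.5464, 0.2144, 0.0166]
ee_rot: [-179.9, 0.0, 90.0]
ft_force: [-0.6, -0.9, -0.5]
grip_width: 0.556
```

>>> carry_out:
  steps:
    - {"tx": 0, "ty": 0, "tz": 0.6, "wx": 0, "wy": 0, "wz": 0}
    - {"tx": 0, "ty": 0, "tz": 0.6, "wx": 0, "wy": 0, "wz": 0}
    - {"tx": 0, "ty": 0, "tz": 0.4, "wx": 0, "wy": 0, "wz": 0}
    - {"tx": 0, "ty": 0, "tz": 0, "wx": 0, "wy": 0, "wz": 0}

```text
time_s: 7.25
ee_pos: [0.5463, 0.2143, 0.0007]
ee_rot: [-179.9, 0.0, 90.0]
ft_force: [0.3, 0.2, -1.1]
grip_width: 0.562
```

```bash
python3 shaft.py 10 .05 .064; python3 -c "
import cv2
w=cv2.imread('pics/w10.png');cv2.imwrite('pics/w10c.png',cv2.resize(w[190:330,220:410],None,fx=4,fy=4,interpolation=cv2.INTER_CUBIC))"
```

```text
[0.5463 0.2143 0.0007] [ 0.3  0.2 -1.1] 0.5620222252222464
shaft 1087 [-0.005   0.0016] 0.001486379767988928
hole [-0.0062  0.0005] 0.011645974132817292 121
top z -0.04799179093294781
```

View pics/w10c.png

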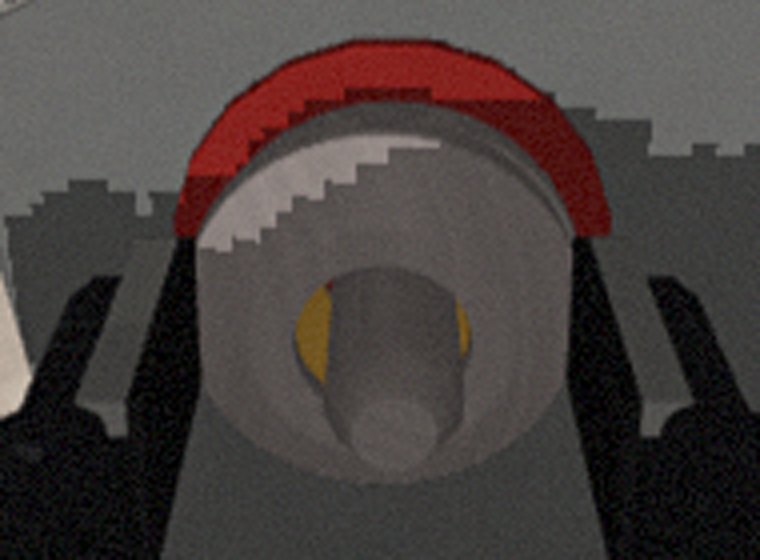

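The washer is threaded on the arbor (tip at crop (395,435) inside the hole at (383,335)). Nudge, lower a little, release and rise.

>>> carry_out:
  steps:
    - {"tx": 0, "ty": 0.12, "tz": 0.2, "wx": 0, "wy": 0, "wz": 0}
    - {"tx": 0, "ty": 0, "tz": 0, "wx": 0, "wy": 0, "wz": 0}
    - {"tx": 0, "ty": 0, "tz": 0, "wx": 0, "wy": 0, "wz": 0}

```text
time_s: 7.6
ee_pos: [0.5484, 0.2147, -0.0002]
ee_rot: [180.0, -0.0, 90.0]
ft_force: [0.1, -0.5, -1.0]
grip_width: 0.553
```

>>> carry_out:
  steps:
    - {"tx": 0, "ty": 0, "tz": 0, "wx": 0, "wy": 0, "wz": 0}
    - {"tx": 0, "ty": 0, "tz": 0, "wx": 0, "wy": 0, "wz": 0}
    - {"tx": 0, "ty": 0, "tz": 0, "wx": 0, "wy": 0, "wz": 0}
    - {"tx": 0, "ty": 0, "tz": 0, "wx": 0, "wy": 0, "wz": 0}
  fingers: 7.0

```text
time_s: 8.0
ee_pos: [0.5483, 0.2147, -0.0002]
ee_rot: [180.0, -0.0, 90.0]
ft_force: [0.1, -0.2, 0.8]
grip_width: 0.817
```

>>> carry_out:
  steps:
    - {"tx": 0, "ty": 0, "tz": -1, "wx": 0, "wy": 0, "wz": 0}
    - {"tx": 0, "ty": 0, "tz": -3, "wx": 0, "wy": 0, "wz": 0}
    - {"tx": -2, "ty": 0, "tz": -4, "wx": 0, "wy": 0, "wz": 0}
    - {"tx": -3, "ty": 0, "tz": -1, "wx": 0, "wy": 0, "wz": 0}
    - {"tx": 0, "ty": 0, "tz": 0, "wx": 0, "wy": 0, "wz": 0}

```text
time_s: 8.5
ee_pos: [0.5517, 0.1588, 0.0934]
ee_rot: [179.6, 0.2, 89.6]
ft_force: [0.1, -0.7, -0.0]
grip_width: 0.819
```

Run:
```python
from h import *
st=read_state();w,d=camera('wrist');cv2.imwrite('pics/w11.png',w)
P=cloud('wrist',d,st); t=(np.hypot(P[...,0]-.547,P[...,1]-.213)<.024)&(np.hypot(P[...,0]-.547,P[...,1]-.213)>.012)
print(st['ee_pos']);
for z in (.03,.034,.038,.042,.045,.05): print(z,(t&(P[...,2]>z)).sum())
q=t&(P[...,2]>.036)&(P[...,2]<.05); print(P[q].mean(0))
```

```text
[0.55170723 0.15877489 0.09341983]
0.03 2452
0.034 2452
0.038 2411
0.042 1229
0.045 18
0.05 0
[0.54718818 0.21440433 0.04175902]
```

View pics/w11.png

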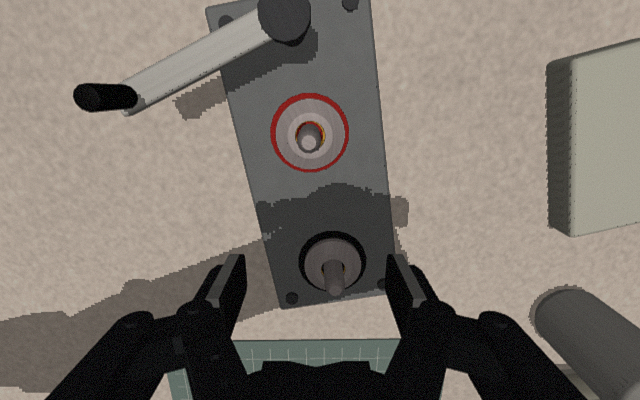

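Picture: red arbor at (309,135) carries the domed washer flat (crown z≈0.044). Now the cupped washer near (0.616,-0.285).

>>> carry_out:
  steps:
    - {"tx": -4.4, "ty": 0.6, "tz": 0, "wx": 0, "wy": 0, "wz": 0}
    - {"tx": -4.4, "ty": 0.6, "tz": 0, "wx": 0, "wy": 0, "wz": 0}
    - {"tx": -4.4, "ty": 0.6, "tz": 0, "wx": 0, "wy": 0, "wz": 0}
    - {"tx": -4.4, "ty": 0.6, "tz": 0, "wx": 0, "wy": 0, "wz": 0}
    - {"tx": -4.4, "ty": 0.6, "tz": 0, "wx": 0, "wy": 0, "wz": 0}

```text
time_s: 9.05
ee_pos: [0.578, -0.0555, 0.0892]
ee_rot: [-180.0, -0.1, 90.1]
ft_force: [0.7, 0.4, 0.1]
grip_width: 0.818
```

>>> carry_out:
  steps:
    - {"tx": -4.4, "ty": 0.7, "tz": 0, "wx": 0, "wy": 0, "wz": 0}
    - {"tx": -4.4, "ty": 0.7, "tz": 0, "wx": 0, "wy": 0, "wz": 0}
    - {"tx": -4.4, "ty": 0.7, "tz": 0, "wx": 0, "wy": 0, "wz": 0}
    - {"tx": -4.4, "ty": 0.7, "tz": 0, "wx": 0, "wy": 0, "wz": 0}
    - {"tx": -4.4, "ty": 0.7, "tz": 0, "wx": 0, "wy": 0, "wz": 0}

```text
time_s: 9.55
ee_pos: [0.6137, -0.2752, 0.0889]
ee_rot: [-180.0, -0.1, 90.1]
ft_force: [1.8, 0.1, -0.1]
grip_width: 0.819
```

>>> carry_out:
  steps:
    - {"tx": 0, "ty": 0, "tz": 1.5, "wx": 0, "wy": 0, "wz": 0}
    - {"tx": 0, "ty": 0, "tz": 1.5, "wx": 0, "wy": 0, "wz": 0}
    - {"tx": 0, "ty": 0, "tz": 0, "wx": 0, "wy": 0, "wz": 0}
    - {"tx": 0, "ty": 0, "tz": 0, "wx": 0, "wy": 0, "wz": 0}

```text
time_s: 9.95
ee_pos: [0.6134, -0.2719, 0.0586]
ee_rot: [-179.9, -0.2, 90.2]
ft_force: [0.8, -0.1, 0.8]
grip_width: 0.818
```

Run:
```python
from h import *
st=read_state();w,d=camera('wrist');cv2.imwrite('pics/w12.png',w); print(st['ee_pos'],st['ee_rot'])
hsv=cv2.cvtColor(w,cv2.COLOR_BGR2HSV); y=cv2.inRange(hsv,(14,110,60),(32,255,255))
cs,_=cv2.findContours(y,cv2.RETR_EXTERNAL,cv2.CHAIN_APPROX_NONE)
for c in cs:
    if cv2.contourArea(c)>300: e=cv2.fitEllipse(cv2.convexHull(c)); q=ray('wrist',e[0],.015,st)[0]; print(e,q,'rel',q-st['ee_pos'])
```

```text
[ 0.61338482 -0.27186498  0.05855037] [-1.79907292e+02 -1.63515450e-01  9.02117604e+01]
((318.4398193359375, 225.344482421875), (51.65185546875, 56.42137908935547), 90.12104034423828) [ 0.61602628 -0.28588705  0.015     ] rel [ 0.00264146 -0.01402207 -0.04355037]
((125.9931869506836, 210.64169311523438), (49.61430358886719, 61.54795455932617), 122.47791290283203) [ 0.46787624 -0.27430187  0.015     ] rel [-0.14550858 -0.00243689 -0.04355037]
```

View pics/w12.png

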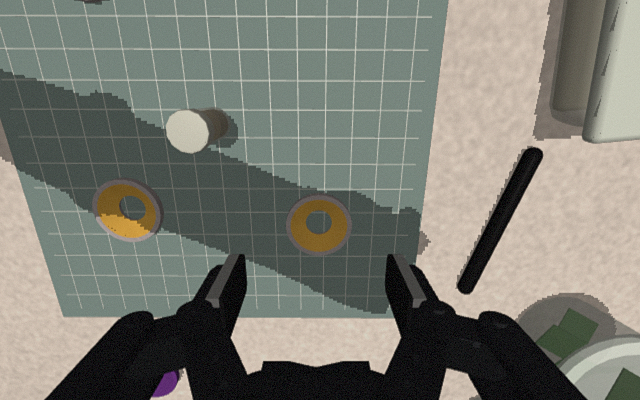

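Cupped washer at (318,225), tube at (188,130) well clear. Shift and go down.

>>> carry_out:
  steps:
    - {"tx": -1.4, "ty": 0.24, "tz": 0, "wx": 0, "wy": 0, "wz": 0}
    - {"tx": 0, "ty": 0, "tz": 3, "wx": 0, "wy": 0, "wz": 0}
    - {"tx": 0, "ty": 0, "tz": 3, "wx": 0, "wy": 0, "wz": 0}
    - {"tx": 0, "ty": 0, "tz": 0.5, "wx": 0, "wy": 0, "wz": 0}
    - {"tx": 0, "ty": 0, "tz": 0, "wx": 0, "wy": 0, "wz": 0}
  fingers: 6.2

```text
time_s: 10.5
ee_pos: [0.6151, -0.2895, -0.0059]
ee_rot: [-179.9, -0.0, 90.0]
ft_force: [0.5, -0.1, 0.8]
grip_width: 0.724
```

>>> carry_out:
  steps:
    - {"tx": 0, "ty": 0, "tz": 0, "wx": 0, "wy": 0, "wz": 0}
    - {"tx": 0, "ty": 0, "tz": 0, "wx": 0, "wy": 0, "wz": 0}

```text
time_s: 10.7
ee_pos: [0.6174, -0.2903, -0.003]
ee_rot: [179.8, 0.1, 90.0]
ft_force: [0.8, -0.6, 0.6]
grip_width: 0.726
```

Run:
```python
from h import *
st=read_state();w,d=camera('wrist');cv2.imwrite('pics/w13.png',w); print(st['ee_pos'],st['ee_rot'])
hsv=cv2.cvtColor(w,cv2.COLOR_BGR2HSV); y=cv2.inRange(hsv,(14,110,60),(32,255,255))
cs,_=cv2.findContours(y,cv2.RETR_EXTERNAL,cv2.CHAIN_APPROX_NONE)
for c in cs:
    if cv2.contourArea(c)>300: e=cv2.fitEllipse(cv2.convexHull(c)); q=ray('wrist',e[0],.015,st)[0]; print(e,q,'rel',q-st['ee_pos'])
```

```text
[ 0.61744599 -0.29025955 -0.00298804] [1.79773413e+02 1.09442905e-01 9.00123754e+01]
((312.4604187011719, 239.17738342285156), (69.0290298461914, 76.92221069335938), 89.96495056152344) [ 0.61600453 -0.28542163  0.015     ] rel [-0.00144146  0.00483792  0.01798804]
((47.84841537475586, 220.87435913085938), (64.9071273803711, 88.18994903564453), 122.33065032958984) [ 0.46805482 -0.27388795  0.015     ] rel [-0.14939117  0.0163716   0.01798804]
```

View pics/w13.png

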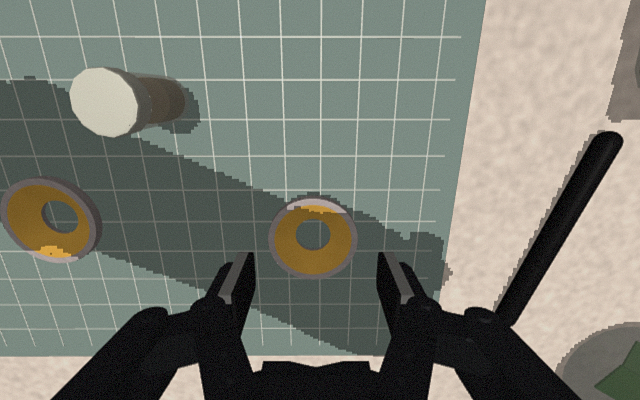

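>>> carry_out:
  steps:
    - {"tx": 0.45, "ty": -0.14, "tz": 0, "wx": 0, "wy": 0, "wz": 0}
    - {"tx": 0, "ty": 0, "tz": 1, "wx": 0, "wy": 0, "wz": 0}
    - {"tx": 0, "ty": 0, "tz": 1, "wx": 0, "wy": 0, "wz": 0}
    - {"tx": 0, "ty": 0, "tz": 0.6, "wx": 0, "wy": 0, "wz": 0}
    - {"tx": 0, "ty": 0, "tz": 0, "wx": 0, "wy": 0, "wz": 0}

```text
time_s: 11.25
ee_pos: [0.6125, -0.2842, -0.0337]
ee_rot: [-179.8, -0.1, 90.0]
ft_force: [-0.1, 0.3, -0.1]
grip_width: 0.723
```

>>> carry_out:
  steps:
    - {"tx": 0, "ty": 0, "tz": 0, "wx": 0, "wy": 0, "wz": 0}
    - {"tx": 0, "ty": 0, "tz": 0, "wx": 0, "wy": 0, "wz": 0}
    - {"tx": 0, "ty": 0, "tz": 0, "wx": 0, "wy": 0, "wz": 0}
    - {"tx": 0, "ty": 0, "tz": 0, "wx": 0, "wy": 0, "wz": 0}
  fingers: 4.5

```text
time_s: 11.65
ee_pos: [0.6142, -0.2849, -0.0314]
ee_rot: [-180.0, 0.0, 90.0]
ft_force: [0.3, -0.3, -1.1]
grip_width: 0.582
```

>>> carry_out:
  steps:
    - {"tx": 0, "ty": 0, "tz": -1, "wx": 0, "wy": 0, "wz": 0}
    - {"tx": 0, "ty": 0, "tz": -3, "wx": 0, "wy": 0, "wz": 0}
    - {"tx": 0, "ty": 0, "tz": -3, "wx": 0, "wy": 0, "wz": 0}
    - {"tx": 0, "ty": 0, "tz": -3, "wx": 0, "wy": 0, "wz": 0}
    - {"tx": 0, "ty": 0, "tz": 0, "wx": 0, "wy": 0, "wz": 0}

```text
time_s: 12.15
ee_pos: [0.6186, -0.287, 0.0756]
ee_rot: [179.3, 0.3, 90.0]
ft_force: [1.0, -1.2, -0.2]
grip_width: 0.58
```

```bash
python3 shaft.py 14 .05 .064
```

```text
[ 0.6186 -0.287   0.0756] [ 1.  -1.2 -0.2] 0.5804003373519733
shaft 0 [0. 0.] nan
top z -0.0477267170940463
  return _methods._mean(a, axis=axis, dtype=dtype,
  ret = ret.dtype.type(ret / rcount)
```

View pics/w14.png

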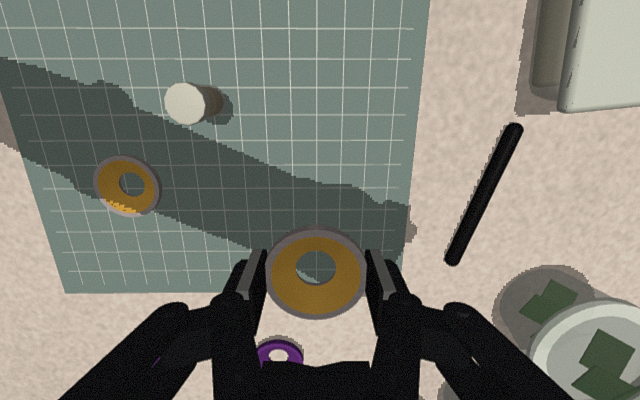

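>>> carry_out:
  steps:
    - {"tx": 4.5, "ty": -0.6, "tz": 0, "wx": 0, "wy": 0, "wz": 0}
    - {"tx": 4.5, "ty": -0.6, "tz": 0, "wx": 0, "wy": 0, "wz": 0}
    - {"tx": 4.5, "ty": -0.6, "tz": 0, "wx": 0, "wy": 0, "wz": 0}
    - {"tx": 4.5, "ty": -0.6, "tz": 0, "wx": 0, "wy": 0, "wz": 0}
    - {"tx": 4.5, "ty": -0.6, "tz": 0, "wx": 0, "wy": 0, "wz": 0}

```text
time_s: 12.7
ee_pos: [0.5825, -0.058, 0.0674]
ee_rot: [-179.9, -0.0, 90.0]
ft_force: [0.8, -0.1, -1.4]
grip_width: 0.579
```

>>> carry_out:
  steps:
    - {"tx": 4.5, "ty": -0.6, "tz": 0, "wx": 0, "wy": 0, "wz": 0}
    - {"tx": 4.5, "ty": -0.6, "tz": 0, "wx": 0, "wy": 0, "wz": 0}
    - {"tx": 4.5, "ty": -0.6, "tz": 0, "wx": 0, "wy": 0, "wz": 0}
    - {"tx": 4.5, "ty": -0.6, "tz": 0, "wx": 0, "wy": 0, "wz": 0}
    - {"tx": 4.5, "ty": -0.6, "tz": 0, "wx": 0, "wy": 0, "wz": 0}

```text
time_s: 13.2
ee_pos: [0.5526, 0.1665, 0.0675]
ee_rot: [-179.9, 0.0, 90.0]
ft_force: [0.3, 0.1, -1.4]
grip_width: 0.58
```

>>> carry_out:
  steps:
    - {"tx": 2, "ty": -0.3, "tz": 0, "wx": 0, "wy": 0, "wz": 0}
    - {"tx": 2, "ty": -0.3, "tz": 1.0, "wx": 0, "wy": 0, "wz": 0}
    - {"tx": 0, "ty": 0, "tz": 1.2, "wx": 0, "wy": 0, "wz": 0}
    - {"tx": 0, "ty": 0, "tz": 0, "wx": 0, "wy": 0, "wz": 0}
    - {"tx": 0, "ty": 0, "tz": 0, "wx": 0, "wy": 0, "wz": 0}

```text
time_s: 13.7
ee_pos: [0.5479, 0.2021, 0.0455]
ee_rot: [-179.9, 0.2, 89.8]
ft_force: [0.2, -0.4, -1.1]
grip_width: 0.582
```

```bash
cat > cup.py <<'E'
from h import *
import sys
nm=sys.argv[1]
st=read_state();w,d=camera('wrist');cv2.imwrite(f'pics/w{nm}.png',w); cv2.imwrite(f'pics/w{nm}c.png',cv2.resize(w[190:330,220:410],None,fx=4,fy=4,interpolation=cv2.INTER_CUBIC))
print(st['ee_pos'].round(4),st['ee_rot'].round(2),st['ft_force'].round(1))
hsv=cv2.cvtColor(w,cv2.COLOR_BGR2HSV); y=cv2.inRange(hsv,(14,110,50),(32,255,255))
y=cv2.morphologyEx(y,cv2.MORPH_CLOSE,np.ones((5,5)))
cs,_=cv2.findContours(y,cv2.RETR_EXTERNAL,cv2.CHAIN_APPROX_NONE); c=max(cs,key=cv2.contourArea); e=cv2.fitEllipse(cv2.convexHull(c))
print(e,'cup top rel',(ray('wrist',e[0],st['ee_pos'][2]+.0475,st)[0]-st['ee_pos']).round(4))
P=cloud('wrist',d,st)
r=np.hypot(P[...,0]-.548,P[...,1]-.2125)
t=(r<.012)&(P[...,2]>.046)&(P[...,2]<.064); q=P[t]
print(len(q))
if len(q)>8:
    print('tip/shaft',(q.mean(0)-st['ee_pos']).round(4),(q.min(0)-st['ee_pos']).round(4),(q.max(0)-st['ee_pos']).round(4))
    from scipy.optimize import least_squares
    q=q[q[:,2]<.058]-st['ee_pos']
    if len(q)>8:
        k=least_squares(lambda p:np.hypot(q[:,0]-p[0],q[:,1]-p[1])-.0085,(0,0.0),loss='soft_l1',f_scale=.0005);print('shaft rel',k.x.round(4),len(q))
E
python3 cup.py 15
```

```text
[0.5479 0.2021 0.0455] [-1.7989e+02  1.6000e-01  8.9840e+01] [ 0.2 -0.4 -1.1]
((315.3389587402344, 275.26983642578125), (77.17374420166016, 89.42001342773438), 89.63346862792969) cup top rel [0.0004 0.0002 0.0475]
394
tip/shaft [0.     0.0148 0.0099] [-0.0082  0.0094  0.0008] [0.0081 0.0175 0.0171]
shaft rel [-0.      0.0085] 267
```

View pics/w15.png

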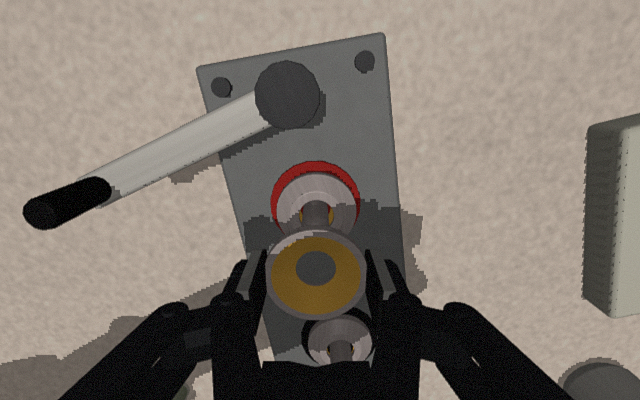

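>>> carry_out:
  steps:
    - {"tx": 0.83, "ty": -0.03, "tz": 0.5, "wx": 0, "wy": 0, "wz": 0}
    - {"tx": 0, "ty": 0, "tz": 0.3, "wx": 0, "wy": 0, "wz": 0}
    - {"tx": 0, "ty": 0, "tz": 0, "wx": 0, "wy": 0, "wz": 0}
    - {"tx": 0, "ty": 0, "tz": 0, "wx": 0, "wy": 0, "wz": 0}

```text
time_s: 14.15
ee_pos: [0.5479, 0.2132, 0.0385]
ee_rot: [-180.0, 0.0, 90.0]
ft_force: [0.5, -0.2, -1.4]
grip_width: 0.579
```

```bash
python3 cup.py 16
```

```text
[0.5479 0.2132 0.0385] [-1.7999e+02  2.0000e-02  9.0000e+01] [ 0.5 -0.2 -1.4]
((315.33447265625, 275.2520751953125), (77.20574951171875, 89.42953491210938), 89.19566345214844) cup top rel [0.0003 0.0001 0.0475]
202
tip/shaft [ 0.0001 -0.0035  0.0225] [-0.007  -0.0088  0.0171] [0.0071 0.0005 0.0247]
shaft rel [-0.0003 -0.0009] 13
```

View pics/w16c.png

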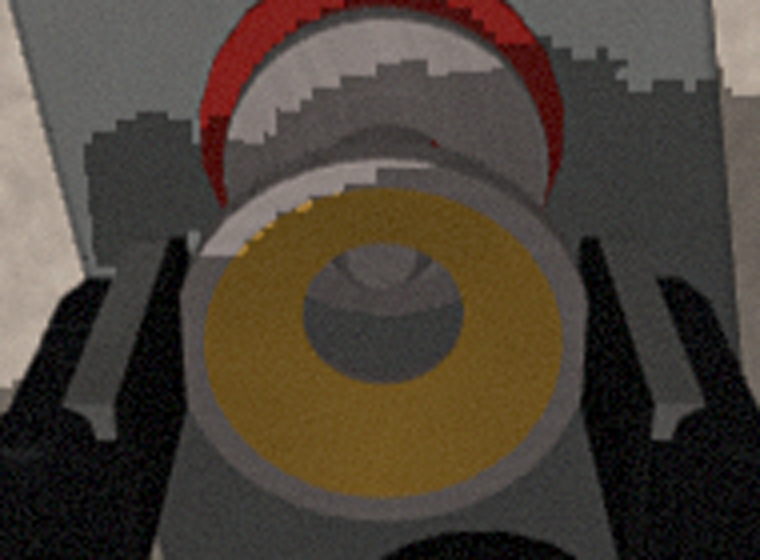

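Run:
```python
from h import *
st=read_state()
p=ray('wrist',(220+383/4,190+289/4),.062,st)[0]-st['ee_pos'];print('tip near edge rel',p, 'centre ~',p[1]+.0055)
for z in (.0355,.037): 
    q=ray('wrist',[(220+383/4,190+243/4),(220+383/4,190+382/4)],st['ee_pos'][2]+z,st)-st['ee_pos'];print('hole',q[:,1],q[:,1].mean())
```

```text
tip near edge rel [ 0.00051891 -0.00711002  0.02331355] centre ~ -0.0016100168174560444
hole [ 0.00696914 -0.01414826] -0.003589563571904375
hole [ 0.00779453 -0.01310012] -0.0026527937834075893
```

>>> carry_out:
  steps:
    - {"tx": 0, "ty": 0, "tz": 0.6, "wx": 0, "wy": 0, "wz": 0}
    - {"tx": 0, "ty": 0, "tz": 0.4, "wx": 0, "wy": 0, "wz": 0}
    - {"tx": 0, "ty": 0, "tz": 0.4, "wx": 0, "wy": 0, "wz": 0}
    - {"tx": 0, "ty": 0, "tz": 0, "wx": 0, "wy": 0, "wz": 0}

```text
time_s: 14.6
ee_pos: [0.5471, 0.2131, 0.0236]
ee_rot: [-179.9, 0.0, 90.0]
ft_force: [0.1, 0.2, -1.2]
grip_width: 0.581
```

>>> carry_out:
  steps:
    - {"tx": 0, "ty": 0, "tz": 0.5, "wx": 0, "wy": 0, "wz": 0}
    - {"tx": 0, "ty": 0, "tz": 0.5, "wx": 0, "wy": 0, "wz": 0}
    - {"tx": 0, "ty": 0, "tz": 0, "wx": 0, "wy": 0, "wz": 0}
    - {"tx": 0, "ty": 0, "tz": 0, "wx": 0, "wy": 0, "wz": 0}

```text
time_s: 15.0
ee_pos: [0.5477, 0.2133, 0.0143]
ee_rot: [-180.0, 0.0, 90.0]
ft_force: [-0.4, -0.3, -0.8]
grip_width: 0.582
```

```bash
python3 cup.py 17
```

```text
[0.5477 0.2133 0.0143] [-1.7997e+02  1.0000e-02  9.0010e+01] [-0.4 -0.3 -0.8]
((315.32666015625, 275.2833251953125), (77.1539306640625, 89.4566879272461), 89.4720687866211) cup top rel [0.0003 0.0001 0.0475]
1304
tip/shaft [0.0002 0.0013 0.042 ] [-0.0117 -0.0123  0.0321] [0.0121 0.011  0.0489]
shaft rel [ 0.0002 -0.0024] 781
```

View pics/w17c.png

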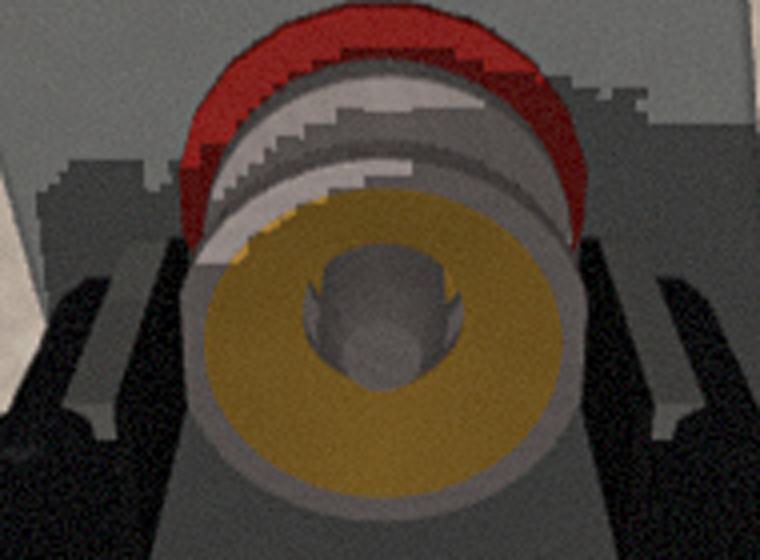

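Arbor tip (crop 380,355) is through the hole, centred. Lower 4 mm, release.

>>> carry_out:
  steps:
    - {"tx": 0, "ty": 0, "tz": 0.4, "wx": 0, "wy": 0, "wz": 0}
    - {"tx": 0, "ty": 0, "tz": 0, "wx": 0, "wy": 0, "wz": 0}
    - {"tx": 0, "ty": 0, "tz": 0, "wx": 0, "wy": 0, "wz": 0}

```text
time_s: 15.35
ee_pos: [0.5478, 0.2133, 0.0105]
ee_rot: [-180.0, 0.0, 90.0]
ft_force: [-0.3, -0.4, -1.6]
grip_width: 0.578
```

>>> carry_out:
  steps:
    - {"tx": 0, "ty": 0, "tz": 0, "wx": 0, "wy": 0, "wz": 0}
    - {"tx": 0, "ty": 0, "tz": 0, "wx": 0, "wy": 0, "wz": 0}
    - {"tx": 0, "ty": 0, "tz": 0, "wx": 0, "wy": 0, "wz": 0}
    - {"tx": 0, "ty": 0, "tz": 0, "wx": 0, "wy": 0, "wz": 0}
  fingers: 7.0

```text
time_s: 15.75
ee_pos: [0.5481, 0.2135, 0.0108]
ee_rot: [180.0, -0.0, 90.0]
ft_force: [0.1, 0.8, 0.4]
grip_width: 0.821
```

>>> carry_out:
  steps:
    - {"tx": 0, "ty": 0, "tz": -1, "wx": 0, "wy": 0, "wz": 0}
    - {"tx": 0, "ty": 0, "tz": -3, "wx": 0, "wy": 0, "wz": 0}
    - {"tx": -2, "ty": 0, "tz": -4, "wx": 0, "wy": 0, "wz": 0}
    - {"tx": -3, "ty": 0, "tz": -1, "wx": 0, "wy": 0, "wz": 0}
    - {"tx": 0, "ty": 0, "tz": 0, "wx": 0, "wy": 0, "wz": 0}

```text
time_s: 16.25
ee_pos: [0.5514, 0.1576, 0.1045]
ee_rot: [179.6, 0.2, 89.6]
ft_force: [0.4, -1.1, -0.4]
grip_width: 0.822
```

>>> carry_out:
  steps:
    - {"tx": 0, "ty": 0, "tz": 0, "wx": 0, "wy": 0, "wz": 0}
    - {"tx": 0, "ty": 0, "tz": 0, "wx": 0, "wy": 0, "wz": 0}

```text
time_s: 16.45
ee_pos: [0.5471, 0.1646, 0.1002]
ee_rot: [-179.9, -0.0, 90.1]
ft_force: [-0.1, -0.2, -0.2]
grip_width: 0.822
```

Run:
```python
from h import *
st=read_state();w,d=camera('wrist');cv2.imwrite('pics/w18.png',w)
print(st['ee_pos'],st['ee_rot'])
P=cloud('wrist',d,st); r=np.hypot(P[...,0]-.5478,P[...,1]-.2125); t=(r<.026)&(r>.0225)
q=P[t]; A=np.c_[q[:,:2]-[.5478,.2125],np.ones(len(q))]; print('rim plane',np.linalg.lstsq(A,q[:,2],rcond=None)[0],np.median(q[:,2]))
hsv=cv2.cvtColor(w,cv2.COLOR_BGR2HSV); y=cv2.inRange(hsv,(14,110,50),(32,255,255)); y[220:]=0
cs,_=cv2.findContours(y,cv2.RETR_EXTERNAL,cv2.CHAIN_APPROX_NONE); e=cv2.fitEllipse(cv2.convexHull(max(cs,key=cv2.contourArea))); print('cup',e,ray('wrist',e[0],.056,st))
k=(P[...,2]>.108)&(P[...,2]<.116)&(P[...,1]>.2)&(P[...,0]<.5); print('knob top',P[k].mean(0),P[k].min(0),P[k].max(0),k.sum())
b=(P[...,2]>.071)&(P[...,1]>.2)&(P[...,2]<.079)&(P[...,0]<.53);q=P[b];c0=q.mean(0);u,s,v=np.linalg.svd(q[:,:2]-c0[:2],full_matrices=False);print('bar',c0,v[0],len(q))
k=(P[...,2]>.079)&(P[...,2]<.1)&(P[...,1]>.25)&(P[...,0]>.51)&(P[...,0]<.56); print('post',P[k].mean(0) if k.any() else None,k.sum(), P[k].max(0) if k.any() else 0)
```

```text
[0.54713654 0.16460719 0.10024345] [-1.79930508e+02 -4.54746810e-02  9.00719647e+01]
rim plane [ 0.03873994 -0.22196504  0.05255449] 0.055336846862552386
cup ((316.5574645996094, 146.3661346435547), (61.19160079956055, 61.3731803894043), 72.50228881835938) [[0.54811524 0.212088   0.056     ]]
knob top [0.4413741  0.24163803 0.11103871] [0.43326849 0.23491449 0.10801971] [0.44783897 0.24800713 0.11329941] 620
bar [0.48817923 0.26327222 0.075506  ] [-0.89420968 -0.44764835] 5350
post [0.53464344 0.28454927 0.07918545] 25 [0.54754814 0.29316754 0.07971511]
```

View pics/w18.png

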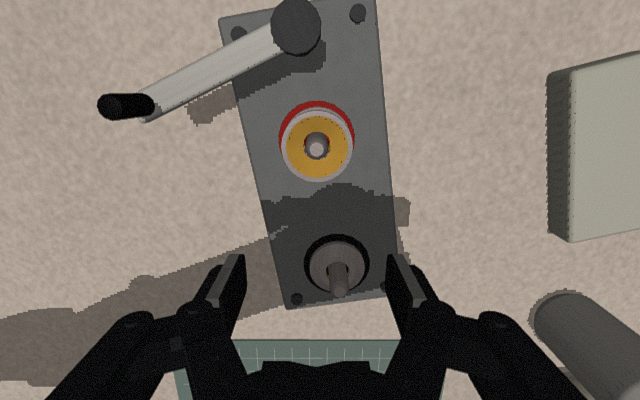

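Third washer sits cupped side up, centred at (316,147), rim ≈0.0555. Now the keeper: yaw the tool so the jaws roughly follow the arc, and cage the knob.

>>> carry_out:
  steps:
    - {"tx": 0, "ty": 0, "tz": 0, "wx": 0, "wy": 0, "wz": 0.14}
    - {"tx": 0, "ty": 0, "tz": 0, "wx": 0, "wy": 0, "wz": 0.14}
    - {"tx": 0, "ty": 0, "tz": 0, "wx": 0, "wy": 0, "wz": 0.14}
    - {"tx": 0, "ty": 0, "tz": 0, "wx": 0, "wy": 0, "wz": 0.14}
    - {"tx": 0, "ty": 0, "tz": 0, "wx": 0, "wy": 0, "wz": 0}
  fingers: 5.0

```text
time_s: 17.0
ee_pos: [0.5471, 0.1647, 0.0997]
ee_rot: [-179.9, 0.1, 58.1]
ft_force: [-0.2, -0.4, 0.3]
grip_width: 0.588
```

>>> carry_out:
  steps:
    - {"tx": 0, "ty": 0, "tz": 0, "wx": 0, "wy": 0, "wz": 0}

```text
time_s: 17.1
ee_pos: [0.5473, 0.1644, 0.1]
ee_rot: [-179.9, 0.0, 58.2]
ft_force: [-1.0, 0.3, -0.0]
grip_width: 0.587
```

```bash
cat > to.py <<'E'
from h import *
import sys
def rel(T,st=None):
    st=st or read_state(); Rt=R.from_euler('xyz',st['ee_rot'],degrees=True).as_matrix()
    return (Rt.T@(np.array(T)-st['ee_pos'])*100).round(2)
if __name__=='__main__': print(read_state()['ee_pos'],read_state()['ee_rot'],rel([float(a) for a in sys.argv[1:4]]))
E
python3 to.py .4408 .2416 .1
```

```text
[0.54731297 0.16438427 0.09999497] [-1.79947542e+02  4.19072711e-02  5.81768950e+01] [ 9.400e-01 -1.312e+01  1.000e-02]
```

>>> carry_out:
  steps:
    - {"tx": 0.2, "ty": -3.3, "tz": 0, "wx": 0, "wy": 0, "wz": 0}
    - {"tx": 0.3, "ty": -3.3, "tz": 0, "wx": 0, "wy": 0, "wz": 0}
    - {"tx": 0.2, "ty": -3.3, "tz": 0, "wx": 0, "wy": 0, "wz": 0}
    - {"tx": 0.24, "ty": -3.22, "tz": 0, "wx": 0, "wy": 0, "wz": 0}
    - {"tx": 0, "ty": 0, "tz": 0, "wx": 0, "wy": 0, "wz": 0}

```text
time_s: 17.6
ee_pos: [0.4366, 0.2459, 0.1003]
ee_rot: [-179.7, 0.0, 58.6]
ft_force: [-0.2, 1.3, -0.2]
grip_width: 0.586
```

>>> carry_out:
  steps:
    - {"tx": 0, "ty": 0, "tz": 0, "wx": 0, "wy": 0, "wz": 0}
    - {"tx": 0, "ty": 0, "tz": 0, "wx": 0, "wy": 0, "wz": 0}

```text
time_s: 17.8
ee_pos: [0.4428, 0.2402, 0.1007]
ee_rot: [179.9, 0.0, 57.9]
ft_force: [-0.1, -0.9, -0.4]
grip_width: 0.584
```

```bash
python3 to.py .4408 .2416 .1
python3 - <<'E'
from h import *
st=read_state();w,d=camera('wrist');cv2.imwrite('pics/w19.png',w); P=cloud('wrist',d,st)
k=(P[...,2]>.108)&(P[...,2]<.116)&(np.hypot(P[...,0]-.44,P[...,1]-.24)<.02); print('knob top',P[k].mean(0),P[k].min(0),P[k].max(0),k.sum())
E
```

```text
[0.44278855 0.24016718 0.10066562] [1.79935160e+02 1.30013837e-03 5.78927352e+01] [ 0.02 -0.24  0.07]
knob top [0.4406511  0.24246145 0.11112136] [0.43361103 0.23504527 0.10806466] [0.44714884 0.24887793 0.11344897] 388
```

View pics/w19.png

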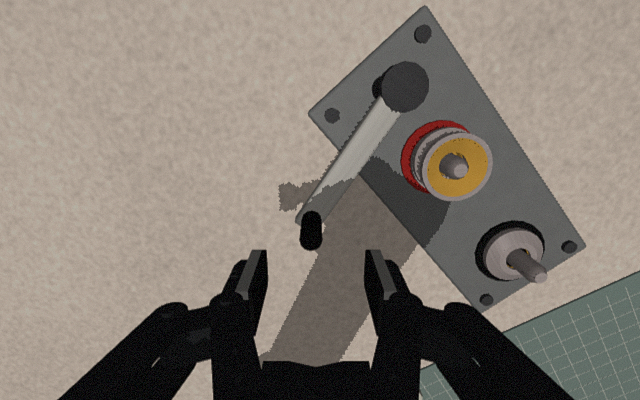

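Knob at (311,232) lies between the jaws' planes. Lowering over it.

>>> carry_out:
  steps:
    - {"tx": 0.1, "ty": -0.24, "tz": 1.5, "wx": 0, "wy": 0, "wz": 0}
    - {"tx": 0, "ty": 0, "tz": 1.5, "wx": 0, "wy": 0, "wz": 0}
    - {"tx": 0, "ty": 0, "tz": 1.5, "wx": 0, "wy": 0, "wz": 0}
    - {"tx": 0, "ty": 0, "tz": 0.5, "wx": 0, "wy": 0, "wz": 0}
    - {"tx": 0, "ty": 0, "tz": 0, "wx": 0, "wy": 0, "wz": 0}

```text
time_s: 18.35
ee_pos: [0.4403, 0.242, 0.0498]
ee_rot: [-180.0, 0.1, 57.8]
ft_force: [0.6, 0.1, 0.2]
grip_width: 0.583
```

>>> carry_out:
  steps:
    - {"tx": 0, "ty": 0, "tz": 0, "wx": 0, "wy": 0, "wz": 0}
    - {"tx": 0, "ty": 0, "tz": 0, "wx": 0, "wy": 0, "wz": 0}
    - {"tx": 0, "ty": 0, "tz": 0, "wx": 0, "wy": 0, "wz": 0}
    - {"tx": 0, "ty": 0, "tz": 0, "wx": 0, "wy": 0, "wz": 0}
  fingers: 2.2
  newtons: 20

```text
time_s: 18.75
ee_pos: [0.4406, 0.2434, 0.0511]
ee_rot: [180.0, -0.1, 57.9]
ft_force: [-0.6, 0.1, 0.2]
grip_width: 0.257
```

Run:
```python
from h import *
st=read_state();w,d=camera('wrist');cv2.imwrite('pics/w20.png',w); print(st['ee_pos'],st['ee_rot'],st['ft_force'],st['grip_width'])
P=cloud('wrist',d,st)
m=(w.max(2)<110)&(np.hypot(P[...,0]-.441,P[...,1]-.241)<.035)&(P[...,2]>.08)&(P[...,2]<.1); print(m.sum(),P[m].min(0))
```

```text
[0.44059072 0.2434106  0.05111022] [ 1.79972156e+02 -5.39583995e-02  5.79231212e+01] [-0.64018372  0.10661302  0.21531937] 0.257323717031363
1117 [0.42378416 0.22890977 0.08003556]
```

View pics/w20.png

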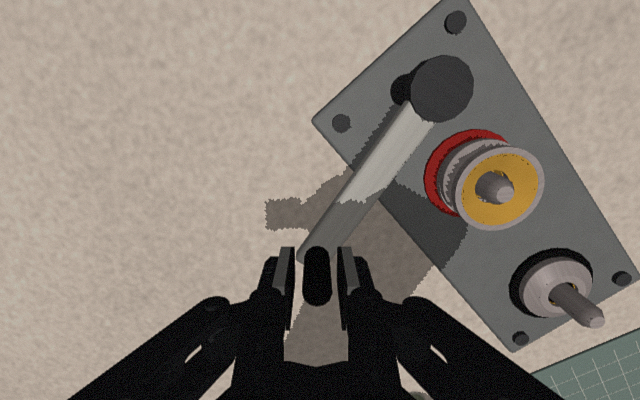

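Run:
```python
from h import *
Rt=R.from_euler('xyz',[180,0,57.9],degrees=True).as_matrix()
pv=np.array([.5346,.2845]); a=np.radians(np.linspace(-155.5,-79.5,11)); W=pv+.1045*np.c_[np.cos(a),np.sin(a)]
for i in range(10):
    print((Rt.T@np.r_[W[i+1]-W[i],0]*100).round(2), W[i+1].round(4))
```

```text
[-0.68  1.2   0.  ] [0.4461 0.229 ]
[-0.52  1.28  0.  ] [0.4542 0.2177]
[-0.34  1.34  0.  ] [0.4637 0.2077]
[-0.16  1.38  0.  ] [0.4745 0.199 ]
[0.02 1.38 0.  ] [0.4863 0.1918]
[0.2  1.37 0.  ] [0.499  0.1862]
[0.38 1.33 0.  ] [0.5123 0.1824]
[0.55 1.27 0.  ] [0.526  0.1804]
[0.72 1.18 0.  ] [0.5399 0.1801]
[0.87 1.08 0.  ] [0.5536 0.1817]
```

>>> carry_out:
  steps:
    - {"tx": -0.68, "ty": 1.2, "tz": 0, "wx": 0, "wy": 0, "wz": 0}
    - {"tx": -0.52, "ty": 1.28, "tz": 0, "wx": 0, "wy": 0, "wz": 0}
    - {"tx": -0.34, "ty": 1.34, "tz": 0, "wx": 0, "wy": 0, "wz": 0}
    - {"tx": -0.16, "ty": 1.38, "tz": 0, "wx": 0, "wy": 0, "wz": 0}
    - {"tx": 0.02, "ty": 1.38, "tz": 0, "wx": 0, "wy": 0, "wz": 0}

```text
time_s: 19.3
ee_pos: [0.4883, 0.1922, 0.0505]
ee_rot: [180.0, 0.0, 57.8]
ft_force: [-1.2, -0.2, -0.5]
grip_width: 0.26
```

>>> carry_out:
  steps:
    - {"tx": 0.2, "ty": 1.37, "tz": 0, "wx": 0, "wy": 0, "wz": 0}
    - {"tx": 0.38, "ty": 1.33, "tz": 0, "wx": 0, "wy": 0, "wz": 0}
    - {"tx": 0.55, "ty": 1.27, "tz": 0, "wx": 0, "wy": 0, "wz": 0}
    - {"tx": 0.72, "ty": 1.18, "tz": 0, "wx": 0, "wy": 0, "wz": 0}
    - {"tx": 0, "ty": 0, "tz": 0, "wx": 0, "wy": 0, "wz": 0}

```text
time_s: 19.8
ee_pos: [0.5439, 0.1816, 0.0508]
ee_rot: [179.8, -0.1, 57.8]
ft_force: [0.0, 0.1, 0.5]
grip_width: 0.261
```

>>> carry_out:
  steps:
    - {"tx": 0, "ty": 0, "tz": 0, "wx": 0, "wy": 0, "wz": 0}

```text
time_s: 19.9
ee_pos: [0.5413, 0.1823, 0.0505]
ee_rot: [180.0, -0.0, 57.9]
ft_force: [-0.9, 0.2, 0.7]
grip_width: 0.257
```

Run:
```python
from h import *
st=read_state();w,d=camera('wrist');cv2.imwrite('pics/w21.png',w); print(st['ee_pos'],st['ee_rot'],st['ft_force'],st['grip_width'])
```

```text
[0.54126244 0.18228464 0.05054643] [ 1.79975548e+02 -2.68368142e-02  5.78987317e+01] [-0.85203116  0.19819078  0.68635169] 0.25717094124211515
```

View pics/w21.png

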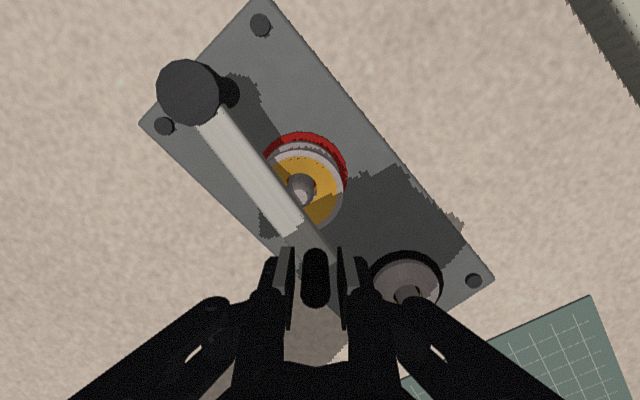

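>>> carry_out:
  steps:
    - {"tx": 0.45, "ty": 0.55, "tz": 0, "wx": 0, "wy": 0, "wz": 0}
    - {"tx": 0.45, "ty": 0.55, "tz": 0, "wx": 0, "wy": 0, "wz": 0}
    - {"tx": 0, "ty": 0, "tz": 0, "wx": 0, "wy": 0, "wz": 0}

```text
time_s: 20.25
ee_pos: [0.5558, 0.1845, 0.0508]
ee_rot: [179.9, -0.1, 57.9]
ft_force: [-0.2, 0.6, -0.2]
grip_width: 0.258
```

>>> carry_out:
  steps:
    - {"tx": 0.15, "ty": 0.2, "tz": 0, "wx": 0, "wy": 0, "wz": 0}
    - {"tx": 0.1, "ty": 0.2, "tz": 0, "wx": 0, "wy": 0, "wz": 0}
    - {"tx": 0, "ty": 0, "tz": 0, "wx": 0, "wy": 0, "wz": 0}

```text
time_s: 20.55
ee_pos: [0.5595, 0.1846, 0.0506]
ee_rot: [-180.0, -0.0, 57.9]
ft_force: [-0.7, 1.3, -0.5]
grip_width: 0.258
```

```bash
cat > bar.py <<'E'
from h import *
import sys
st=read_state();w,d=camera('wrist');cv2.imwrite(f'pics/w{sys.argv[1]}.png',w); print(st['ee_pos'],st['ft_force'],st['grip_width'])
P=cloud('wrist',d,st)
b=(P[...,2]>.072)&(P[...,2]<.079)&(w.min(2)>75)&(np.hypot(P[...,0]-.541,P[...,1]-.248)<.03);q=P[b];c0=q.mean(0);u,s,v=np.linalg.svd(q[:,:2]-c0[:2],full_matrices=False);g=v[0]*np.sign(-v[0][1]);print('bar ang',np.degrees(np.arctan2(g[1],g[0])),c0,len(q),s)
# press y axis from plate edge
m=((np.abs(P[...,2]-.016)<.003)&(w.max(2)<140)).astype(np.uint8);k,l,ss,c=cv2.connectedComponentsWithStats(m);j=1+np.argmax(ss[1:,4]);print('plate',cv2.minAreaRect(P[l==j][:,:2].astype(np.float32)))
E
python3 bar.py 22
```

```text
[0.55945897 0.18456279 0.05062594] [-0.71401076  1.25762266 -0.52959383] 0.2580635086867567
bar ang -80.91110394626774 [0.54277407 0.24645802 0.07536049] 3476 [0.90766187 0.3016459 ]
plate ((0.553524911403656, 0.1785404235124588), (0.11926792562007904, 0.26910272240638733), 9.35263729095459)
```

View pics/w22.png

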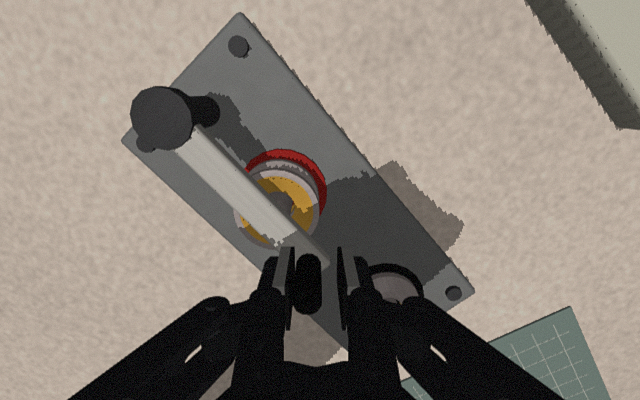

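>>> carry_out:
  steps:
    - {"tx": 0.1, "ty": 0.2, "tz": 0, "wx": 0, "wy": 0, "wz": 0}
    - {"tx": 0, "ty": 0, "tz": 0, "wx": 0, "wy": 0, "wz": 0}

```text
time_s: 20.8
ee_pos: [0.5593, 0.1844, 0.0504]
ee_rot: [-179.8, 0.1, 58.0]
ft_force: [-5.6, 0.8, 3.0]
grip_width: 0.254
```

>>> carry_out:
  steps:
    - {"tx": 0.1, "ty": 0.2, "tz": 0, "wx": 0, "wy": 0, "wz": 0}
    - {"tx": 0, "ty": 0, "tz": 0, "wx": 0, "wy": 0, "wz": 0}

```text
time_s: 21.0
ee_pos: [0.5593, 0.1846, 0.0501]
ee_rot: [-179.6, 0.3, 58.0]
ft_force: [-8.8, 1.5, 6.3]
grip_width: 0.258
```

```bash
python3 bar.py 23
```

```text
[0.55932459 0.18464211 0.05008491] [-8.82621716  1.47786327  6.26521207] 0.2583057052053228
bar ang -80.7661543880683 [0.54282627 0.24653266 0.0753489 ] 3495 [0.91019579 0.30316145]
plate ((0.5535750389099121, 0.17865876853466034), (0.11939522624015808, 0.26931488513946533), 9.241066932678223)
```

Force of about 9 N against the motion with no further travel and bar angle -80.77° vs press axis -80.7°: on its stop. Back off, open, and rise.

>>> carry_out:
  steps:
    - {"tx": -0.2, "ty": -0.4, "tz": 0, "wx": 0, "wy": 0, "wz": 0}
    - {"tx": 0, "ty": 0, "tz": 0, "wx": 0, "wy": 0, "wz": 0}
    - {"tx": 0, "ty": 0, "tz": 0, "wx": 0, "wy": 0, "wz": 0}
  fingers: 4.5

```text
time_s: 21.35
ee_pos: [0.5603, 0.1835, 0.0508]
ee_rot: [179.9, -0.0, 57.9]
ft_force: [0.0, -0.0, -0.9]
grip_width: 0.529
```

>>> carry_out:
  steps:
    - {"tx": 0, "ty": 0, "tz": -1, "wx": 0, "wy": 0, "wz": 0}
    - {"tx": 0, "ty": 0, "tz": -2.5, "wx": 0, "wy": 0, "wz": 0}
    - {"tx": 0, "ty": 0, "tz": -3, "wx": 0, "wy": 0, "wz": 0}
    - {"tx": 0, "ty": 0, "tz": -4, "wx": 0, "wy": 0, "wz": 0}
    - {"tx": 0, "ty": 0, "tz": 0, "wx": 0, "wy": 0, "wz": 0}

```text
time_s: 21.85
ee_pos: [0.5646, 0.1853, 0.1632]
ee_rot: [179.5, -0.7, 57.9]
ft_force: [0.9, -0.2, -0.2]
grip_width: 0.529
```

>>> carry_out:
  steps:
    - {"tx": -3, "ty": 0, "tz": -2, "wx": 0, "wy": 0, "wz": 0}
    - {"tx": -3, "ty": 0, "tz": 0, "wx": 0, "wy": 0, "wz": 0}
    - {"tx": 0, "ty": 0, "tz": 0, "wx": 0, "wy": 0, "wz": 0}
    - {"tx": 0, "ty": 0, "tz": 0, "wx": 0, "wy": 0, "wz": 0}

```text
time_s: 22.25
ee_pos: [0.5278, 0.1326, 0.1762]
ee_rot: [180.0, -0.1, 57.8]
ft_force: [-0.3, 0.0, -0.4]
grip_width: 0.523
```

```bash
python3 bar.py 24
python3 - <<'E'
from h import *
s,_=camera('scene');sd,_=camera('side')
up=lambda im,k:cv2.resize(im,None,fx=k,fy=k,interpolation=cv2.INTER_CUBIC)
cv2.imwrite('pics/sc24.png',up(s[130:300,180:480],2.5)); cv2.imwrite('pics/sd24.png',up(sd[100:330,240:440],2.5))
E
```

```text
[0.52779568 0.13259967 0.1761552 ] [-0.25647447  0.02824517 -0.37861837] 0.5227226126914538
bar ang -80.65009264621705 [0.54218447 0.24585004 0.07529047] 1477 [0.58910214 0.19879707]
plate ((0.5530450344085693, 0.17822042107582092), (0.11977991461753845, 0.2693197727203369), 9.354158401489258)
```

View pics/w24.png

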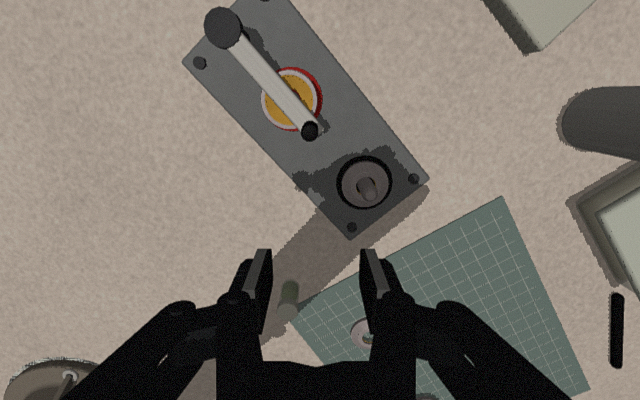

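View pics/sc24.png

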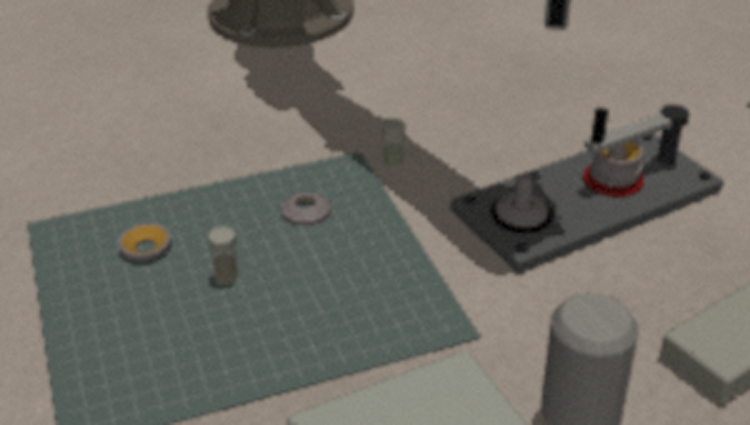

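View pics/sd24.png

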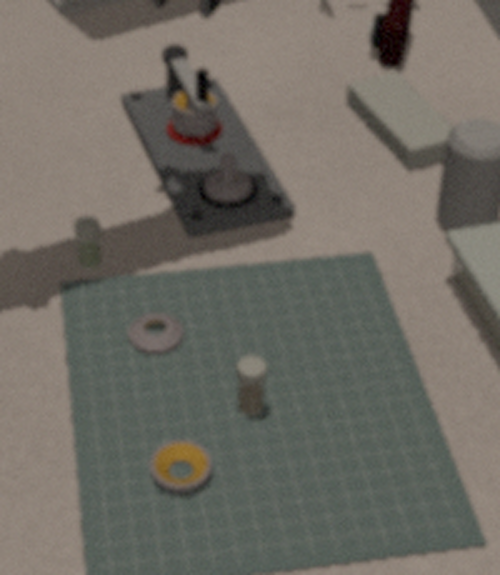

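The bar lies shut over the pack: in the wrist view the knob is at (310,131) and the cup at (291,98). The two spare washers and both tubes are in place, and the gripper is clear. Handing in.

```bash
python3 -c "
from plant import *
print(hand_in())"
```

```text
the job is handed in; nothing more can be done
None
```

I stacked one domed and one cupped washer from the mat onto the cupped one already on the red-collared arbor. I then swung the keeper bar shut against its stop and handed the job in at about 22 s; no verdict is reported.

**Last checks that agreed**
- **Third washer:** its rim read about 55 mm above the table against 56 expected, and it was centred within about 1 mm of the arbor.
- **Keeper bar:** it lies at -80.65° and the press axis is also at -80.65°. The push met about 9 N with no further travel, so it is on its stop.
- **Left alone:** the spare washers, both tubes and the black-arbor washer look unmoved in the pictures, though I did not measure them again.
- **Gripper:** open and clear of everything.

**Checks that disagreed**
- **Finger length:** the fingertips are about 40 mm behind the stated tool point. I worked from camera depth and contact force instead.
- **Grip width:** it read 47 to 50 mm on the 52 mm rims.
- **Rim tilt:** a plane fit of the third washer's rim came out tilted about 0.22 rad, over the 0.12 limit. I put that down to side-wall points, because the cup's outline looked round and level, and I did not repeat the fit.

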